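# Close the hinged mould and set it on its stand

## Robot

A 6-joint arm with a two-finger parallel gripper is mounted at the origin on a cart in front of the work surface, level with it; the furniture and walls round the work are solid. World frame = base frame: x ahead of the robot, y to its left, z up, the work surface at z = 0. Lengths are in m, angles in rad, forces in N, time in s.
With the tool pointing down it reaches from about 0.425 to 0.95 m from the base axis. Payload 3.5 kg.
Tool frame: the origin (TCP) lies midway between the tips of the shut fingers; the grasp point (between the pads) lies grasp_offset behind it (grasp_offset is the distance from the TCP to the grasp point, in m); z points along the fingers, y is the direction in which the jaws open and shut (so a half turn about z gives the same grasp; the last joint's range is limited). The gripper opens to 85 mm and grips with 20 to 120 N. Pads are 22 mm wide; open, the fingers measure 114 mm over their backs; the gripper's body (76 mm by 85 mm) begins 54 mm behind the grasp point. The pads swing forward as they close: fully open they stand 13 mm farther back than shut.
Start: joints at [-1.424, 0.286, 1.577, -0, 1.279, -0.15], TCP at [0.197, -0.645, 0.205] pointing down, gripper open.
Joint ranges: [-2.77, 2.77], [-0.9, 2.22], [0.21, 2.48], [-1.53, 4.67], [0.24, 2.81], [-2.84, 2.84]. Speed limits (rad/s): [2.79, 2.79, 3.14, 3.14, 3.14, 3.14].

## Interface

Orientations are given as a unit quaternion [x, y, z, w].
In Python, from plant import * gives the robot as it stands.
- The arm moves only by the tool jog_arm, never from a script. Its argument "targets" is text: rows parted by semicolons, each of 7 numbers parted by spaces: the shift along the world's x, y, z in mm, then the turn, a rotation vector about the world's x, y, z in degrees, then the gripper's target within -1 to 1 (fully open at 1, half-way at 0, shut at -1). A call has 1 to 10 rows; each row shifts and turns the pose as measured when the row begins; what a row does not reach is not made up. A row lasts 1/12 s, in which the tool goes at most 41.7 mm and 7.16 degrees, less where a joint would pass 70% of its speed; a pose out of reach is approached as far as the arm can. A call with a gripper value outside its range is refused whole. The fingers move at their own pace and stop on an object; "force" is the grip in N (left out, the last holds). Time passes only in rows, so rows that do not move let the fingers close. It gives the time, the measured TCP pose, the force and the opening at its end, in the units of the state.
- get_state(): the state, without advancing time (a new reading comes with each control period).
- read_camera(name): name is "side" or "top" or "wrist"; returns a dict with "pixels" (480x640x3 uint8, blue, green, red), "mtx" (3x3 intrinsics, pixels), "dist_coeffs" ([k1, k2, p1, p2, k3] as OpenCV has them; the pictures are not rectified), "world_from_camera" (4x4, takes a point from camera to world coordinates). Camera axes: x right, y up, looking along -z (the intrinsics and any distortion apply to the point x, -y, -z); pixel columns grow to the right and rows downward; lengths in m; the calibration is good to about 2 mm. A picture is of the moment at which its call begins. There is no depth.
- sign_off(): hands the job in, once; it reports no verdict.
Trained networks look in a picture, given as the dict that the camera call returned (one of the last four; its "shot" number tells which), for a name from the list of things; names that differ only in an ending like _2 or _b are one class to them, and where a whole thing is asked for, a point or a joint stands for the part that bears it (a point fixed in the world has none). Each returns a list of dicts, best first, with "p" (0 to 1); they miss things now and then, are a little off and sometimes report something else, mostly with a low value. They report only what shows in the picture. A call takes as long as a camera call. They do not tell look-alikes from the thing itself.
- spot_in(target, picture): "uv" ([column, row] in pixels, amid what is visible of it).
- silhouettes(target, picture): "mask" (480x640 bool, what is visible of it) and "uv" ([column, row] in pixels, amid what is visible of it).
- mark_of(target, picture): "uv" ([column, row] in pixels: a listed point, or the origin of a listed thing).
The state is a dict: "time": time; "qpos": joint angles; "dq": joint speeds; "joint_efforts": joint torques, N m; "eef_pos": TCP position; "tcp_rot": TCP orientation; "contact_force": force on the tool from outside, world axes, zero at the start; "wrist_torque": the same for the moment, N m; "opening": opening from 0.0 (shut) to 1.0 (fully open).
Only numpy, scipy, OpenCV 4.12 (cv2) and the standard library are available. Lean on these libraries where they do the work, as an engineer would, in place of code of your own. Each camera call takes 0.05 s, during which the arm holds its last target.

## Task

Close the open two-half steel mould where it lies on the table, pressing its upper shell down until the two rims meet flush all round. Then let go, take the closed mould round its body and set it flat on the low metal stand, down between the four corner guides, either way round. Leave the salt shaker, the amber jar and the nail brush where they are.

Things in the scene. Friction and masses are not known exactly. Their poses are not given: they have to be found in the camera images.
- mould: Loose hinged steel mould (0.4 to 0.75 kg in all); this is its lower shell, an open tray 80 (its x) x 60 (its y) x 22 mm (z), walls 4 mm, lying on the table. Origin: centre of its underside; z up. The hinge runs along y at its +x edge. Closed, the mould is 80 x 60 x 44 mm and the grip stands out at the -x side. To carry it, grip across the 60 mm (y) faces.
- mould_lid (a joint): Hinge of the upper shell, rad: 0 = closed, rims flush; it starts at about 2.2 to 2.9 (laid open, away over the +x side) and can go to 3.1. The hinge is stiff (about 0.06 N m): the upper shell stays at any angle, does not fall shut and has to be swung and pressed all the way down.
- mould_hinge (a point): Point on the hinge line, in the middle of its length: 44 mm along +x and 22 mm above the lower shell's origin. The axis is the mould's y.
- lid_tab (a point): Centre of the black cross-grip on the upper shell's free edge: a round bar along the mould's y, 24 mm long with ball ends, 10 mm thick, on a steel neck 8 mm wide; the shell wall is 22 mm before the point. In the mould's frame, at joint value q: hinge + (-0.106 cos q + 0.005 sin q, 0, 0.106 sin q + 0.005 cos q) m. Pinched lightly at both ball ends it pivots in the fingers as the shell swings.
- stand: Low aluminium stand, fixed, deck 112 (its x) x 92 (its y) mm, top 24 mm above the table. Origin: centre of its underside. At each corner an angle guide rises 12 mm above the deck; the guides enclose 89 x 69 mm, so the mould's 80 mm lies along the stand's x with about 4 mm of play each side. The long sides are open over 69 mm between guides for the fingers.
- stand_deck (a point): Centre of the top of the stand's deck, 24 mm above the table: the mould's origin belongs here.
- salt_shaker: Bystander: salt shaker, 44 mm across, 90 mm high, beyond the work. Origin: centre of its underside.
- amber_jar: Bystander: small square jar with amber contents, 37 x 46 x 74 mm, at the left of the work. Origin: centre of its underside.
- nail_brush: Bystander: nail brush lying flat, 30 x 85 x 22 mm (long along its y), at the right near edge. Origin: centre of its underside.
There are look-alikes about, which are no part of the job. Leave any red or turquoise look-alike of the mould alone.

How it is judged:
On the way:
1. the mould is closed flush (hinge under 0.04 rad) while it still stands on the table (value of joint mould_lid below 0.04 rad and height (world z) of mould below 0.008 m and angle between mould's own z axis and vertical below 0.1 rad and horizontal distance between mould and stand_deck above 0.07 m), for 0.2 s.
At the end, for the whole second after the job is handed in: The mould rests on the stand's deck between the four guides: origin within 9 mm of the deck's centre across and 3 mm in height, level within 0.06 rad, its long side along the stand's within 0.2 rad (either way round), its hinge closed to under 0.04 rad, at rest (value of joint mould_lid below 0.04 rad and horizontal distance between mould and stand_deck below 0.009 m and z of mould in the frame of stand_deck between -0.003 and 0.003 m and angle between mould's own z axis and vertical below 0.06 rad and angle between the x axis of mould and the x axis of stand, either way round below 0.2 rad and linear speed of mould below 0.02 m/s); the robot touches nothing.
It fails at once if the salt shaker is moved by more than 30 mm (distance of salt_shaker from where it was at the start of the episode above 0.03 m).
It fails at once if the amber jar is moved by more than 30 mm (distance of amber_jar from where it was at the start of the episode above 0.03 m).
It fails at once if the nail brush is moved by more than 30 mm (distance of nail_brush from where it was at the start of the episode above 0.03 m).
It also fails if it takes over 72 s, if anything falls off the work surface, if the arm or the gripper's body presses on something with over 40 N, if the wrist force passes 120 N, or if a joint passes its speed limit or range.

## Working session

There is one attempt and no reset: what is moved stays moved. The work goes in short steps, Python scripts to look and compute and a tool call to move; the robot and the scene stay as the last step left them, time stands still between calls to the robot, and variables do not carry over. Pictures are saved under pics/ and viewed, and the job is handed in when it is done.

Besides the shell and the picture viewer there is one more tool, called after ">>>" as name(argument=value, ...) on one line, values as JSON. jog_arm: Moves the arm, as the interface text tells. Its arguments: {"type":"object","properties":{"targets":{"type":"string"},"force":{"type":"number"}},"required":["targets"]}

```bash
ls; mkdir -p pics; python3 - <<'E'
from plant import *
import cv2
s=get_state();print(s)
for n in ["top","side","wrist"]:
    p=read_camera(n);cv2.imwrite(f"pics/{n}0.png",p["pixels"]);print(n,p["mtx"],p["dist_coeffs"],p["world_from_camera"].tolist() if hasattr(p["world_from_camera"],'tolist') else p["world_from_camera"])
    for t in ["mould","lid_tab","mould_hinge","stand","stand_deck","mould_lid"]:
        f=mark_of if t!="mould_lid" else spot_in
        try: print(t,[(round(d["p"],2),[round(float(x),1) for x in d["uv"]]) for d in f(t,p)])
        except Exception as e: print(t,e)
E
```

```text
pics
{'time': 0.0, 'qpos': array([-1.42402468e+00,  2.87176756e-01,  1.57819531e+00, -1.71694301e-05,
        1.27859559e+00, -1.50003163e-01]), 'dq': array([-0.00056611,  0.00124516,  0.0002371 ,  0.00127183, -0.00067242,
        0.00242686]), 'joint_efforts': array([-2.27990249e-04, -4.05978191e+01, -2.92627519e+01, -1.63206187e-04,
        5.85712987e-03,  1.40582564e-06]), 'eef_pos': array([ 0.19730972, -0.64475835,  0.20342995]), 'tcp_rot': array([ 9.89009711e-01,  1.47845803e-01, -6.29916206e-06, -1.18751241e-03]), 'contact_force': array([0.52105382, 0.60308384, 0.42930533]), 'wrist_torque': array([ 0.03743071, -0.00515074,  0.02994878]), 'opening': 1.001246844010483}
top [[565.75245505   0.         323.1279368 ]
 [  0.         565.75245505 239.53711098]
 [  0.           0.           1.        ]] [-0.05918533  0.          0.          0.          0.        ] [[-0.004637350248480349, 0.9964227755549534, -0.08438096549599519, 0.4494773632766778], [-0.9999890713429548, -0.004570733713129058, 0.0009826433630356294, 0.022398541630604382], [0.0005934453034376655, 0.08438460018680588, 
[... 1235 characters left out ...]
.0])]
stand [(0.82, [331.3, 325.6])]
stand_deck [(0.69, [326.6, 315.6])]
mould_lid [(0.96, [334.6, 214.7]), (0.78, [380.0, 257.6]), (0.57, [414.4, 245.6])]
wrist [[406.36652457   0.         316.50618101]
 [  0.         406.36652457 235.21233945]
 [  0.           0.           1.        ]] [-0.04328677  0.          0.          0.          0.        ] [[0.2928149654489576, 0.9214775242728662, 0.2552225857346369, 0.26218747896008743], [-0.9561691250309224, 0.2821962898635493, 0.07813999184058759, -0.6255420964975766], [-1.8620555729534007e-05, -0.266916515501001, 0.9637196549858666, 0.37379399111141415], [0.0, 0.0, 0.0, 1.0]]
mould []
lid_tab []
mould_hinge []
stand []
stand_deck []
mould_lid []
```

View pics/top0.png

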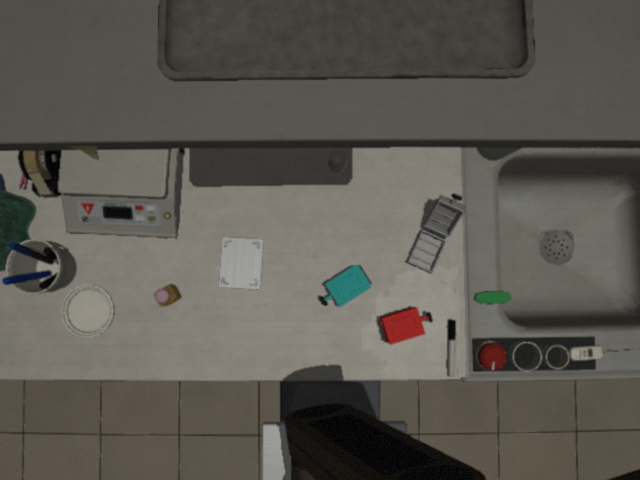

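View pics/side0.png

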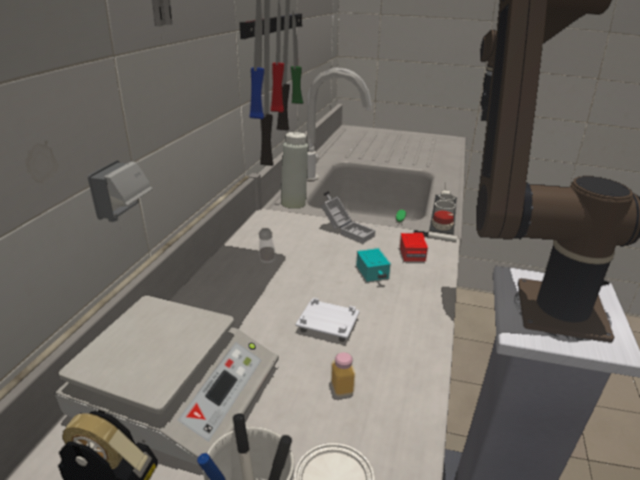

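```bash
python3 - <<'E'
import cv2
a=cv2.imread("pics/top0.png")[180:350,300:480];cv2.imwrite("pics/topc.png",cv2.resize(a,None,fx=3.5,fy=3.5,interpolation=2))
a=cv2.imread("pics/side0.png")[180:300,300:440];cv2.imwrite("pics/sidec.png",cv2.resize(a,None,fx=4.5,fy=4.5,interpolation=2))
E
```

```text
(no output)
```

View pics/topc.png

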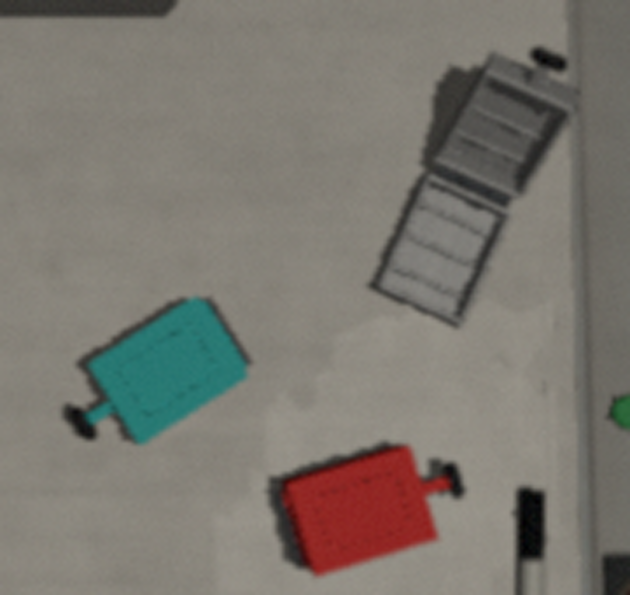

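View pics/sidec.png

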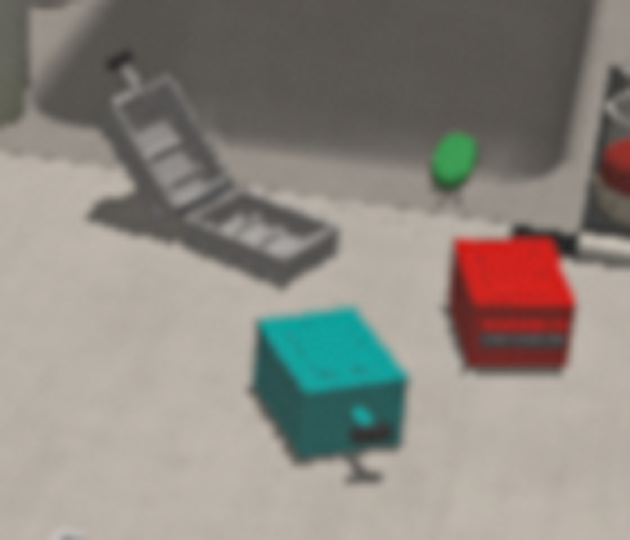

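The pictures show three candidates: an open steel mould, top (435,232) and side (344,225), a closed turquoise one, top (346,286), and a closed red one, top (403,325). I choose the open steel one, which the crops confirm. The tab is at its far end, top (455,196). Next I fit the poses.

```bash
cat > h.py <<'E'
import numpy as np,cv2
from scipy.optimize import least_squares
from scipy.spatial.transform import Rotation as R
def proj(p,X):
    X=np.atleast_2d(X);T=np.linalg.inv(np.array(p["world_from_camera"]))
    c=X@T[:3,:3].T+T[:3,3];c=c*[1,-1,-1]
    return cv2.projectPoints(c,np.zeros(3),np.zeros(3),np.array(p["mtx"]),np.array(p["dist_coeffs"]))[0][:,0]
def ray(p,uv):
    u=cv2.undistortPoints(np.array([[uv]],float),np.array(p["mtx"]),np.array(p["dist_coeffs"]))[0,0]
    T=np.array(p["world_from_camera"]);d=T[:3,:3]@np.array([u[0],-u[1],-1]);return T[:3,3],d
def onz(p,uv,z):
    o,d=ray(p,uv);return o+d*(z-o[2])/d[2]
def mould(v):
    x,y,yaw,q=v;ex=np.array([np.cos(yaw),np.sin(yaw),0]);o=np.array([x,y,0]);h=o+.044*ex+[0,0,.022]
    t=h+ex*(-.106*np.cos(q)+.005*np.sin(q))+np.array([0,0,.106*np.sin(q)+.005*np.cos(q)])
    return np.array([o,h,t])
E
python3 - <<'E'
from plant import *
from h import *
top=read_camera("top");side=read_camera("side")
P={"top":top,"side":side}
obs={}
ex={"top":[(423.8,252.5),(435.7,232.9),(455.1,195.7)],"side":[(357.4,234.5),(344.1,224.6),(327,197.9)]}
for n in P:
    for i,t in enumerate(["mould","mould_hinge","lid_tab"]):
        c=[d for d in mark_of(t,P[n]) if np.hypot(*(np.array(d["uv"])-ex[n][i]))<12]
        obs[n,i]=np.array(c[0]["uv"]) if c else np.array(ex[n][i]); 
print({k:v.round(1).tolist() for k,v in obs.items()})
print([onz(top,obs["top",0],0.0),onz(top,obs["top",1],.022)])
def res(v):
    m=mould(v);return np.concatenate([proj(P[n],m[i])[0]-o for (n,i),o in obs.items()])
r=least_squares(res,[.47,-.2,1.,2.5],loss="soft_l1");print(r.x,res(r.x).round(1),mould(r.x))
for n,uv in (("top",(336,160)),("top",(166,295)),("top",(451,345)),("top",(493,297))): print(uv,onz(top,uv,0.03))
for t in ["stand","salt_shaker","amber_jar","nail_brush"]:
  for n in P: print(t,n,[(round(d["p"],2),d["uv"],onz(P[n],d["uv"],0).round(3)) for d in mark_of(t,P[n])])
for n in P: print("deck",n,[(round(d["p"],2),d["uv"],onz(P[n],d["uv"],.024).round(3)) for d in mark_of("stand_deck",P[n])])
g=top["pixels"][225:300,205:280];cv2.imwrite("pics/stc.png",cv2.resize(g,None,fx=7,fy=7,interpolation=2))
E
```

```text
{('top', 0): [424.9, 249.8], ('top', 1): [432.6, 230.1], ('top', 2): [457.3, 197.2], ('side', 0): [355.9, 234.1], ('side', 1): [344.1, 224.6], ('side', 2): [324.4, 193.6]}
[array([ 0.53271529, -0.20802013,  0.        ]), array([ 0.57502689, -0.22206834,  0.022     ])]
[ 0.53346133 -0.20611563 -0.46431774  2.34534341] [-0.8 -0.3  1.7  1.  -0.6 -2.4 -0.   1.1  0.4 -1.1  0.6 -0.6] [[ 0.53346133 -0.20611563  0.        ]
 [ 0.57280293 -0.2258194   0.022     ]
 [ 0.64228492 -0.26061862  0.09426525]]
(336, 160) [ 0.73211596 -0.00832317  0.03      ]
(166, 295) [0.4340403  0.36605083 0.03      ]
(451, 345) [ 0.32289095 -0.25594996  0.03      ]
(493, 297) [ 0.4262433  -0.35079696  0.03      ]
stand top [(0.76, [247.3, 263.8], array([0.503, 0.192, 0.   ]))]
stand side [(0.59, [329.1, 326.5], array([0.5  , 0.208, 0.   ]))]
salt_shaker top [(0.62, [337.5, 162.5], array([ 0.733, -0.012,  0.   ]))]
salt_shaker side [(0.89, [267.8, 258.0], array([ 0.727, -0.014,  0.   ]))]
amber_jar top [(0.68, [171.5, 296.1], array([0.431, 0.362, 0.   ]))]
amber_jar side []
nail_brush top [(0.64, [490.1, 293.0], array([ 0.435, -0.353,  0.   ]))]
nail_brush side [(0.43, [400.9, 221.7], array([ 0.421, -0.333,  0.   ]))]
deck top [(0.82, [238.1, 261.0], array([0.508, 0.209, 0.024]))]
deck side [(0.75, [326.8, 315.3], array([0.508, 0.202, 0.024]))]
```

View pics/stc.png

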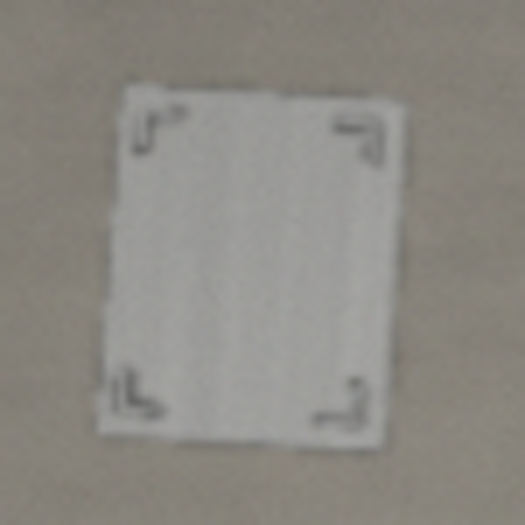

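```bash
python3 - <<'E'
import plant
print([n for n in dir(plant) if not n.startswith('__')])
print(getattr(plant,'grasp_offset',None))
E
```

```text
['Unreachable', 'get_state', 'grasp_offset', 'mark_of', 'read_camera', 'sign_off', 'silhouettes', 'spot_in']
0.0187
```

>>> jog_arm(targets="20 17 0 0 0 -3 0; 24 20 0 0 0 -3 0; 24 20 0 0 0 -3 0; 24 20 0 0 0 -3 0; 24 20 0 0 0 -3 0; 24 20 0 0 0 -3 0; 24 20 0 0 0 -3 0; 24 20 0 0 0 -3 0; 24 20 0 0 0 -3 0; 24 20 0 0 0 -3 0", force=25)

```text
time: 2.78
eef_pos: [0.4359, -0.444, 0.2054]
tcp_rot: [0.991, -0.132, -0.001, 0.002]
contact_force: [0.4, 0.3, -1.6]
opening: 0.502
```

>>> jog_arm(targets="24 22 0 0 0 -2 0; 26 23 0 0 0 -2 0; 26 23 0 0 0 -2 0; 26 23 0 0 0 -2 0; 26 23 0 0 0 -2 0; 20 19 0 0 0 -1.4 0; 0 0 0 0 0 0 0")

```text
time: 3.37
eef_pos: [0.5942, -0.2992, 0.2067]
tcp_rot: [0.972, -0.233, 0.001, 0.001]
contact_force: [-0.0, 0.6, 0.9]
opening: 0.503
```

```bash
python3 - <<'E'
from plant import *
from h import *
s=get_state();print(s["eef_pos"],s["tcp_rot"],s["qpos"])
w=read_camera("wrist");cv2.imwrite("pics/w1.png",w["pixels"]);print(np.array(w["world_from_camera"]).round(3).tolist())
print("pred",proj(w,mould([ 0.53346133,-0.20611563,-0.46431774,2.34534341])))
for t in ["mould","mould_hinge","lid_tab"]: print(t,[(round(d["p"],2),d["uv"]) for d in mark_of(t,w)])
E
```

```text
[ 0.59419211 -0.29924885  0.20674066] [ 0.97239303 -0.23334222  0.00106638  0.00143668] [-0.61800787  0.26228801  1.60249606 -0.00195532  1.27375803  1.42438543]
[[-0.453, 0.859, 0.237, 0.654], [-0.891, -0.438, -0.119, -0.329], [0.002, -0.265, 0.964, 0.376], [0.0, 0.0, 0.0, 1.0]]
pred [[260.84690256 293.54484562]
 [255.6416009  258.85845929]
 [235.76364212 186.27380513]]
mould [(0.59, [262.8, 297.2]), (0.58, [159.7, 415.8])]
mould_hinge [(0.95, [259.1, 262.9])]
lid_tab [(0.82, [234.1, 188.8]), (0.61, [126.2, 476.8]), (0.55, [334.0, 419.7])]
```

View pics/w1.png

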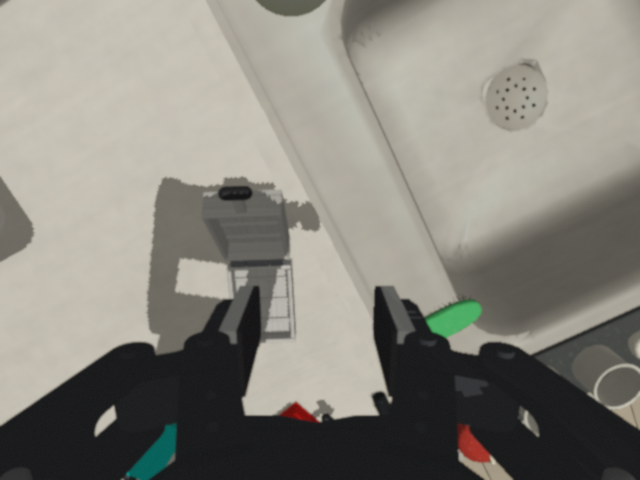

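```bash
python3 - <<'E'
from plant import *
from h import *
w=read_camera("wrist");t=read_camera("top");s=read_camera("side")
print(get_state()["eef_pos"],get_state()["tcp_rot"])
obs=[(w,0,(262.8,297.2),2),(w,1,(259.5,263),1.5),(w,2,(234.7,191),1),(t,0,(424.4,251),1),(t,1,(434,231.5),1),(t,2,(456.3,196.5),1),(s,0,(356.5,234.3),1),(s,1,(344.1,224.6),1),(s,2,(325.5,195.5),1)]
c=lambda v:np.concatenate([(proj(p,mould(v)[i])[0]-u)*k for p,i,u,k in obs])
r=least_squares(c,[ 0.53346133,-0.20611563,-0.46431774,2.34534341],loss="soft_l1")
print(r.x,c(r.x).round(1));print(mould(r.x).round(4))
for q in (2,1.6,1.2,.8,.4,0): print(q,mould([*r.x[:3],q])[2].round(4))
E
```

```text
[ 0.59010144 -0.30450229  0.20668631] [ 9.71690272e-01 -2.36246302e-01  3.08917124e-04  2.36746623e-03]
[ 0.52545997 -0.21068825 -0.44131052  2.35818723] [-0.1 -0.1 -4.5 -0.1 -0.4 -0.5  1.7  2.   2.   3.   1.5  1.2  2.4  0.6
  3.2 -1.3  1.7 -2.3]
[[ 0.5255 -0.2107  0.    ]
 [ 0.5652 -0.2295  0.022 ]
 [ 0.6363 -0.2631  0.0933]]
2 [ 0.6092 -0.2503  0.1163]
1.6 [ 0.5726 -0.2329  0.1278]
1.2 [ 0.5347 -0.2151  0.1226]
0.8 [ 0.5017 -0.1995  0.1015]
0.4 [ 0.4787 -0.1886  0.0679]
0 [ 0.4694 -0.1842  0.027 ]
```

```bash
python3 - <<'E'
from plant import *
from h import *
w=read_camera("wrist");t=read_camera("top");s=read_camera("side")
cv2.imwrite("pics/w2.png",w["pixels"])
print(get_state()["eef_pos"],get_state()["tcp_rot"])
o={}
for i,n in enumerate(["mould","mould_hinge","lid_tab"]):
    o[i]=mark_of(n,w)[0]["uv"]
    print(n,[(round(d["p"],2),d["uv"]) for d in mark_of(n,w)])
m=silhouettes("lid_tab",w);print([(d["p"],d["uv"],d["mask"].sum()) for d in m])
obs=[(w,0,o[0],2),(w,1,o[1],2),(w,2,o[2],2),(t,0,(424.4,251),1),(t,1,(434,231.5),1),(t,2,(456.3,196.5),1),(s,0,(356.5,234.3),1),(s,1,(344.1,224.6),1),(s,2,(325.5,195.5),1)]
c=lambda v:np.concatenate([(proj(p,mould(v)[i])[0]-u)*k for p,i,u,k in obs])
r=least_squares(c,[ 0.53346133,-0.20611563,-0.46431774,2.34534341],loss="soft_l1")
print(r.x,c(r.x).round(1));print(mould(r.x).round(4))
cv2.imwrite("pics/w2c.png",cv2.resize(w["pixels"][150:360,180:340],None,fx=2.8,fy=2.8,interpolation=2))
E
```

```text
[ 0.59041534 -0.30419562  0.20675704] [ 9.71730754e-01 -2.36080036e-01  4.22586372e-04  2.31948440e-03]
mould [(0.7, [153.4, 416.3]), (0.58, [260.4, 297.8])]
mould_hinge [(0.74, [253.1, 260.1])]
lid_tab [(0.86, [124.3, 475.3]), (0.74, [225.5, 190.3]), (0.69, [323.8, 417.5])]
[(0.78, [157.1, 458.3], np.int64(1189)), (0.61, [241.0, 220.4], np.int64(5776))]
[ 0.53281693 -0.11366607 -1.16695506  1.03383414] [  47.4 -170.7 -115.6  100.8    0.6 -131.   -41.3   -1.   -31.7    9.9
  -69.8   50.9   -7.7   16.5    2.3   11.3   25.6   17.6]
[[ 0.5328 -0.1137  0.    ]
 [ 0.5501 -0.1541  0.022 ]
 [ 0.5305 -0.1082  0.1156]]
```

View pics/w2c.png

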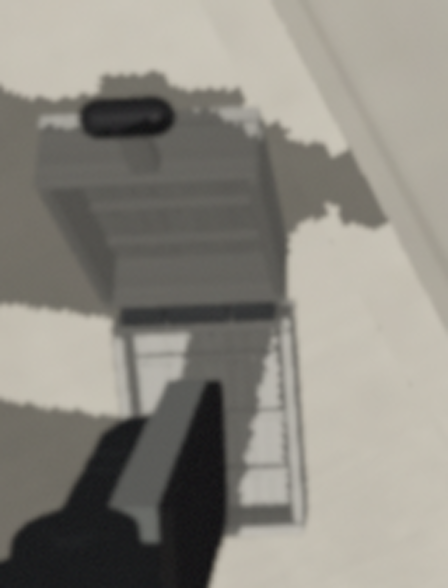

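```bash
python3 - <<'E'
from plant import *
from h import *
w=read_camera("wrist");t=read_camera("top");s=read_camera("side")
print(get_state()["eef_pos"])
def pts(v):
    m=mould(v);e=np.array([np.cos(v[2]),np.sin(v[2]),0]);f=np.array([-e[1],e[0],0]);z=np.array([0,0,.022])
    return np.vstack([m,m[0]-.04*e-.03*f+z,m[0]+.04*e-.03*f+z])
obs=[(w,0,(260.4,297.8),1),(w,1,(252.3,260.8),2),(w,2,(225.4,191.3),2),(w,3,(288.9,336.4),2),(w,4,(284.3,258.9),1.5),(t,0,(424.4,251),1),(t,1,(434,231.5),1),(t,2,(456.3,196.5),1),(s,0,(356.5,234.3),1),(s,1,(344.1,224.6),1),(s,2,(325.5,195.5),1)]
c=lambda v:np.concatenate([(proj(p,pts(v)[i])[0]-u)*k for p,i,u,k in obs])
r=least_squares(c,[ 0.53346133,-0.20611563,-0.46431774,2.34534341],loss="soft_l1")
print(r.x,c(r.x).round(1));print(mould(r.x).round(4))
for q in (2,1.6,1.2,.8,.4,0): print(q,mould([*r.x[:3],q])[2].round(4))
E
```

```text
[ 0.591071   -0.30321205  0.20666667]
[ 0.53137746 -0.20835755 -0.42815962  2.30649378] [-1.7 -4.3 -1.7 -3.8  0.1 -0.   2.1  5.5  0.   4.   0.7 -0.6  0.7  0.2
 -0.6 -0.6  0.3  0.7  0.9 -1.2  0.2 -3. ]
[[ 0.5314 -0.2084  0.    ]
 [ 0.5714 -0.2266  0.022 ]
 [ 0.6395 -0.2577  0.0972]]
2 [ 0.6157 -0.2468  0.1163]
1.6 [ 0.5788 -0.23    0.1278]
1.2 [ 0.5407 -0.2126  0.1226]
0.8 [ 0.5075 -0.1975  0.1015]
0.4 [ 0.4844 -0.1869  0.0679]
0 [ 0.475  -0.1826  0.027 ]
```

>>> jog_arm(targets="20 18 -10 0 0 0 0.2; 20 18 -20 0 0 0 0.2; 8 8 -20 0 0 0 0.2; 1 1 -15 0 0 0 0.2; 0 0 -8 0 0 0 0.2; 0 0 0 0 0 0 0.2")

```text
time: 4.87
eef_pos: [0.6432, -0.2573, 0.1339]
tcp_rot: [0.972, -0.236, 0.003, 0.004]
contact_force: [-0.3, 0.6, -0.1]
opening: 0.603
```

```bash
python3 - <<'E'
from plant import *
from h import *
w=read_camera("wrist");s=read_camera("side")
print(get_state()["eef_pos"],get_state()["tcp_rot"])
m=mould([0.5314,-0.2084,-0.428,2.306]);print(proj(w,m),proj(s,m))
for p in(w,s):print([(round(d["p"],2),d["uv"]) for d in mark_of("lid_tab",p)])
cv2.imwrite("pics/w3.png",w["pixels"])
cv2.imwrite("pics/s3.png",cv2.resize(s["pixels"][130:260,270:410],None,fx=5,fy=4.6,interpolation=2))
E
```

```text
[ 0.6438342  -0.25830603  0.13610595] [ 0.97169272 -0.23616548  0.00479145  0.00402134]
[[325.07955308 357.1500017 ]
 [323.38277199 322.09704944]
 [320.29235222 260.64588949]] [[356.74944076 234.951216  ]
 [344.97870345 223.43274193]
 [325.7076883  192.50478535]]
[(0.75, [324.8, 262.5])]
[(0.85, [322.5, 194.2]), (0.57, [381.7, 276.6]), (0.56, [407.5, 233.6])]
```

View pics/w3.png

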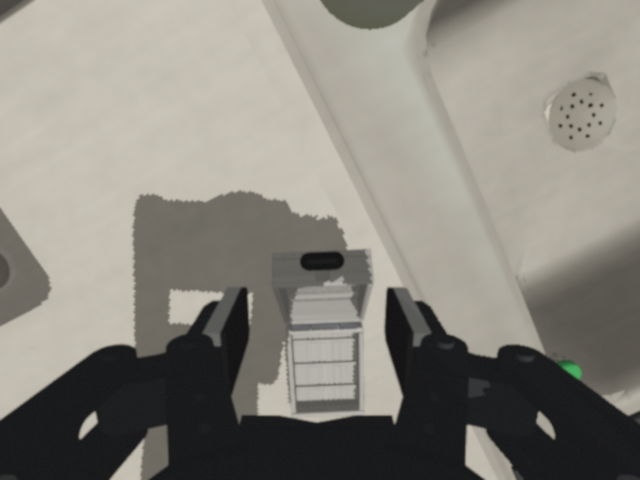

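View pics/s3.png

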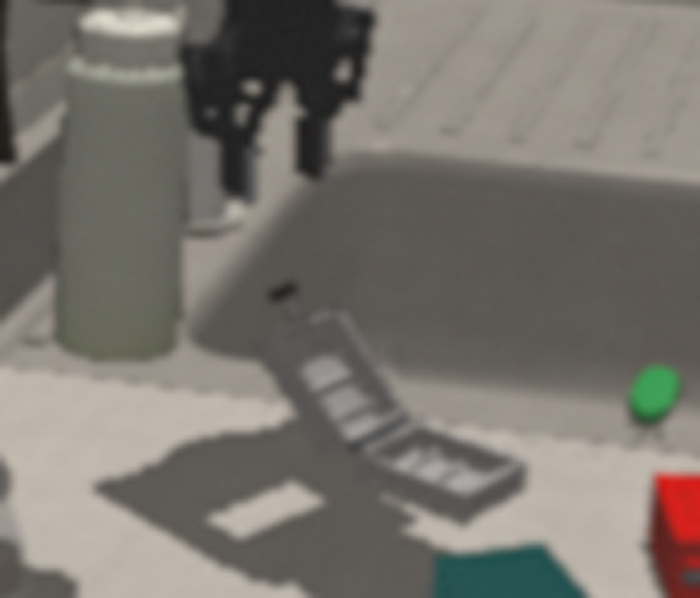

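```bash
python3 - <<'E'
from plant import *
from h import *
w=read_camera("wrist");s=read_camera("side")
print(get_state()["eef_pos"])
print("flask base",onz(s,(294,205),0),onz(s,(282,203),0),onz(s,(306,205),0))
b=onz(s,(294,205),0)
for z in (.1,.15,.2,.25): print(z,proj(s,b+[0,0,z]))
print("cam",np.array(w["world_from_camera"])[:3,3], "wrist flask",onz(w,(370,28),0),onz(w,(325,5),0),proj(w,b))
g=np.array(get_state()["eef_pos"]);
for dz in(.0187,.025): print(proj(w,g+[0,0,dz]))
E
```

```text
[ 0.64471218 -0.25920582  0.13827212]
flask base [ 0.76895528 -0.34694144  0.        ] [ 0.811251   -0.34979583  0.        ] [ 0.73200983 -0.3587342   0.        ]
0.1 [[293.53585105 175.92051539]]
0.15 [[293.30294344 160.67828077]]
0.2 [[293.07024841 144.95131817]]
0.25 [[292.83846886 128.72840368]]
cam [ 0.70299247 -0.28816891  0.30781892] wrist flask [ 0.74645519 -0.35446813  0.        ] [ 0.77397949 -0.33321578  0.        ] [[346.02166051   2.20226171]]
[[317.17182197 297.07171384]]
[[317.2804215  303.61154993]]
```

>>> jog_arm(targets="-2 0 -15 0 0 0 0.2; -1 0 -20 0 0 0 0.2; 0 0 -15 0 0 0 0.2; 0 0 -6 0 0 0 0.2; 0 0 0 0 0 0 0.2; 0 0 0 0 0 0 0.2")

```text
time: 5.67
eef_pos: [0.6447, -0.2635, 0.0897]
tcp_rot: [0.971, -0.238, 0.014, 0.007]
contact_force: [0.1, 1.5, 1.0]
opening: 0.601
```

```bash
python3 - <<'E'
from plant import *
from h import *
w=read_camera("wrist")
s=get_state();print(s["eef_pos"],s["tcp_rot"],s["contact_force"])
print(proj(w,np.array([.639,-.2586,.097])))
for dz in(.0187,.025): print(proj(w,s["eef_pos"]+[0,0,dz]))
cv2.imwrite("pics/w4.png",w["pixels"])
E
```

```text
[ 0.64482034 -0.26362232  0.0899867 ] [ 0.9711837  -0.2378284   0.0139085   0.00681397] [-0.28724625 -0.89605821 -0.43519934]
[[312.86984902 302.08249984]]
[[317.16373469 296.29261329]]
[[317.28622527 302.57038792]]
```

View pics/w4.png

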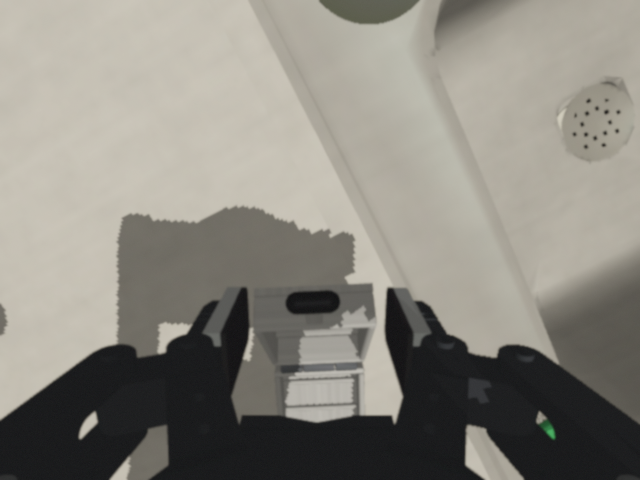

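```bash
cat >> h.py <<'E'
def to(s,pos,yang=None):
    """shift mm and rotvec deg to tool-down pose with tool y heading at angle yang (deg)"""
    q=R.from_quat(s["tcp_rot"]);M=q.as_matrix()
    h=np.degrees(np.arctan2(M[1,1],M[0,1]))
    if yang is None: yang=h
    c,d=np.cos(np.radians(yang)),np.sin(np.radians(yang))
    D=np.array([[d*-1*-1*1,c,0],[ -c,d,0],[0,0,-1]]).T.T
    y=np.array([c,d,0]);z=np.array([0,0,-1.]);x=np.cross(y,z);D=np.column_stack([x,y,z])
    print("heading",h.round(1),"shift",((np.array(pos)-s["eef_pos"])*1000).round(1),"rot",np.degrees((R.from_matrix(D)*q.inv()).as_rotvec()).round(2))
E
python3 - <<'E'
from plant import *
from h import *
to(get_state(),[.641,-.2585,.082],-116.5)
E
```

```text
heading -117.5 shift [-3.8  5.1 -8. ] rot [1.13 1.37 1.02]
```

>>> jog_arm(targets="-4 5 -4 1.1 1.4 1 0.2; 0 0 -4 0 0 0 0; 0 0 0 0 0 0 -0.5; 0 0 0 0 0 0 -0.8; 0 0 0 0 0 0 -1; 0 0 0 0 0 0 -1; 0 0 0 0 0 0 -1; 0 0 0 0 0 0 -1", force=20)

```text
time: 6.38
eef_pos: [0.6442, -0.2609, 0.0886]
tcp_rot: [0.973, -0.23, 0.005, 0.002]
contact_force: [0.4, 0.8, -0.5]
opening: 0.001
```

```bash
python3 - <<'E'
from plant import *
from h import *
w=read_camera("wrist")
s=get_state();print(s["eef_pos"],s["tcp_rot"],s["contact_force"],s["opening"])
to(s,[.641,-.2585,.082],-116.5)
cv2.imwrite("pics/w5.png",w["pixels"])
E
```

```text
[ 0.6442127  -0.26087215  0.08863575] [ 0.97323233 -0.22975236  0.00531459  0.00210721] [-0.02729346  0.81387106 -0.116757  ] -0.0022306794309149246
heading -116.6 shift [-3.2  2.4 -6.6] rot [0.37 0.54 0.07]
```

View pics/w5.png

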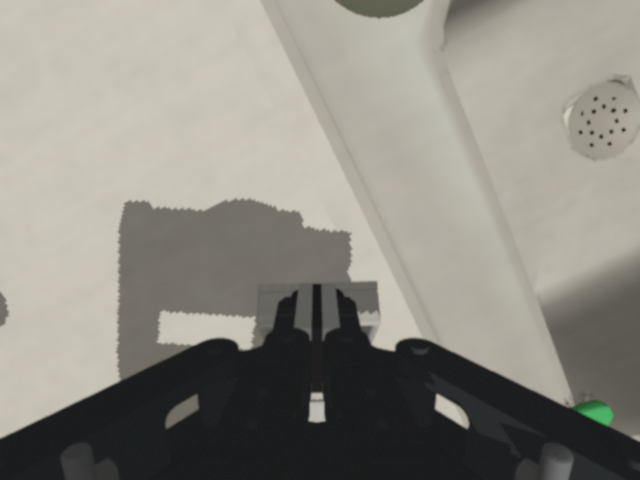

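```bash
python3 - <<'E'
from plant import *
from h import *
s=read_camera("side")
cv2.imwrite("pics/s5.png",cv2.resize(s["pixels"][130:260,270:410],None,fx=5,fy=4.6,interpolation=2))
print(proj(s,np.array([.639,-.2586,.097])), get_state()["eef_pos"])
E
```

```text
[[325.95027377 192.49468679]] [ 0.64416146 -0.26083638  0.0885189 ]
```

View pics/s5.png

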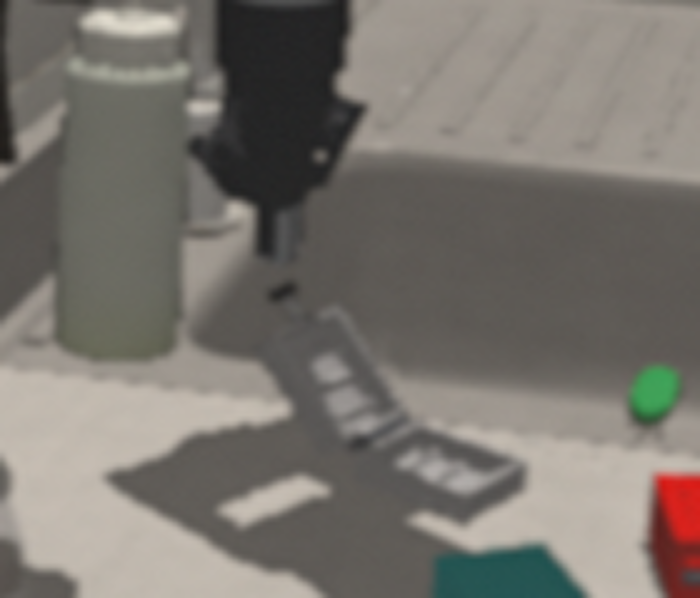

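```bash
python3 - <<'E'
from plant import *
from h import *
s=read_camera("side");w=read_camera("wrist");t=read_camera("top")
e=get_state()["eef_pos"];print(e)
for z in (0,.01,.02): print(proj(s,e+[0,0,z]),proj(w,e+[0,0,z]),proj(t,e+[0,0,z]))
for n,p in(("s",s),("w",w),("t",t)): print(n,[(round(d["p"],2),d["uv"]) for d in mark_of("lid_tab",p)])
cv2.imwrite("pics/t6.png",cv2.resize(t["pixels"][160:280,400:500],None,fx=5,fy=5,interpolation=2))
cv2.imwrite("pics/w6.png",cv2.resize(w["pixels"][250:430,220:420],None,fx=3.5,fy=3.2,interpolation=2))
E
```

```text
[ 0.64402075 -0.2607634   0.08830021]
[[324.43976057 194.75208539]] [[316.83885467 280.37383963]] [[456.09905262 194.44506481]]
[[324.497737   191.59181299]] [[316.88109749 288.99393882]] [[457.21204771 193.66674093]]
[[324.55615111 188.4096093 ]] [[316.92834876 298.63712367]] [[458.34368561 192.87534519]]
s [(0.91, [326.7, 193.4]), (0.77, [407.5, 234.2]), (0.7, [382.9, 277.0])]
w []
t [(0.7, [321.8, 298.5]), (0.48, [432.6, 232.3])]
```

View pics/w6.png

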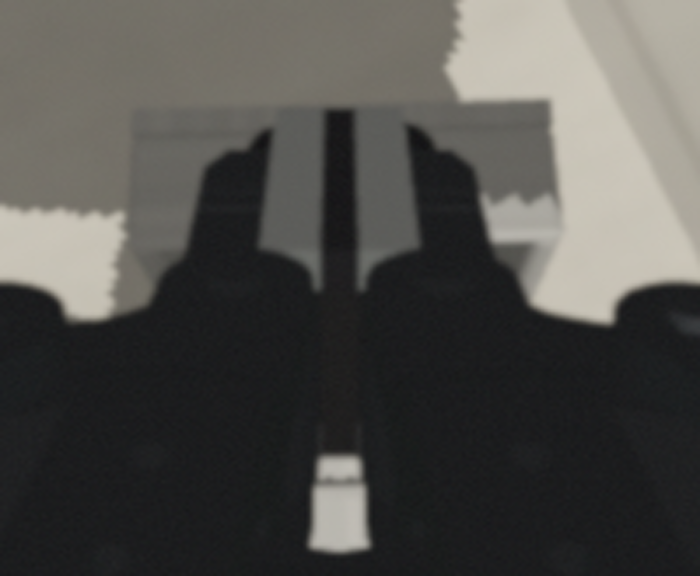

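```bash
python3 - <<'E'
from plant import *
from h import *
s=read_camera("side");w=read_camera("wrist")
st=get_state();e=st["eef_pos"];print(e,st["qpos"])
M=R.from_quat(st["tcp_rot"]).as_matrix()
Tw=np.array(w["world_from_camera"]);print("cam in tcp",M.T@(Tw[:3,3]-e), (M.T@Tw[:3,:3]).round(3).tolist())
f=Tw[:3,3]-e;f[2]=0;f/=np.linalg.norm(f)
for z in (0,.01,.02,.03): print(proj(w,e+f*.011+[0,0,z]))
im=s["pixels"].copy()
a=cv2.resize(im[160:220,300:360],None,fx=10,fy=10,interpolation=0)
for z in (0,.01,.02,.03):
    u=proj(s,e+[0,0,z])[0];cv2.circle(a,(int((u[0]+.5-300)*10),int((u[1]+.5-160)*10)),3,(0,0,255),-1)
cv2.imwrite("pics/s7.png",a)
E
```

```text
[ 0.64401516 -0.26080495  0.08827018] [-5.30144131e-01  4.28982288e-01  1.61473312e+00 -1.04080339e-03
  1.08719098e+00  1.50475656e+00]
cam in tcp [ 6.76691512e-02 -1.04657906e-04 -1.68915258e-01] [[0.0, 0.964, 0.267], [1.0, -0.001, 0.001], [0.001, 0.267, -0.964]]
[[316.80668925 256.77321798]]
[[316.84728023 264.20913826]]
[[316.89279201 272.54766379]]
[[316.94417106 281.96264698]]
```

View pics/s7.png

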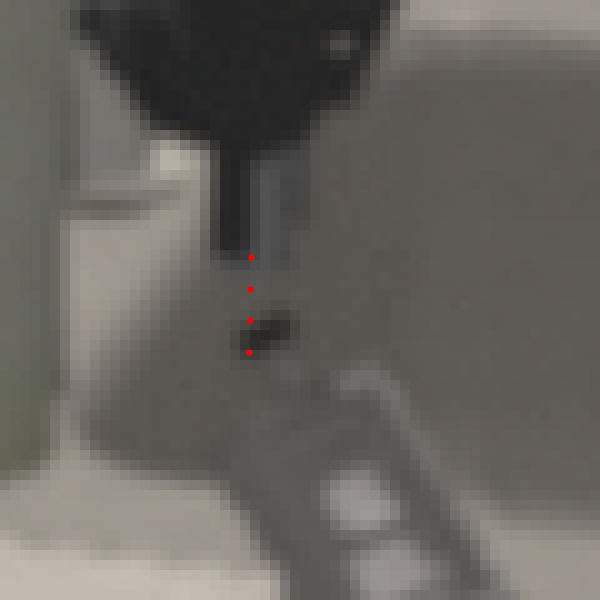

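>>> jog_arm(targets="0 0 0 0 0 0 0.1; 0 0 0 0 0 0 0.1; -2 1 0 0.3 0.4 0 0.1; -2 1 -6 0 0 0 0.1; 0 0 -10 0 0 0 0.1; 0 0 -8 0 0 0 0.1; 0 0 -3 0 0 0 0.1; 0 0 0 0 0 0 0.1; 0 0 0 0 0 0 0.1")

```text
time: 7.63
eef_pos: [0.6386, -0.258, 0.0568]
tcp_rot: [0.973, -0.23, -0.001, -0.0]
contact_force: [-0.2, 0.0, -0.3]
opening: 0.55
```

```bash
cat > look.py <<'E'
import sys
from plant import *
from h import *
n=sys.argv[1]
s=read_camera("side");w=read_camera("wrist")
st=get_state();e=st["eef_pos"];print(e,st["contact_force"].round(1),st["opening"],st["time"])
to(st,e,-116.5)
a=cv2.resize(s["pixels"][150:260,300:410],None,fx=5,fy=5,interpolation=2)
b=cv2.resize(w["pixels"][200:480,120:520],None,fx=1,fy=1)
u=proj(s,e)[0];cv2.circle(a,(int((u[0]-300)*5),int((u[1]-150)*5)),3,(0,0,255),-1)
b=cv2.copyMakeBorder(b,0,550-280,0,0,0) if 0 else b
c=np.zeros((560,800,3),np.uint8);c[:550,:400]=a[:, :400] ;c[:280,400:]=b
cv2.imwrite(f"pics/{n}.png",c)
E
python3 look.py l1
```

```text
[ 0.63879774 -0.25814991  0.05729424] [ 0.9 -1.2 -0.6] 0.550937775782908 7.7333
heading -116.6 shift [0. 0. 0.] rot [-0.03 -0.03  0.07]
```

View pics/l1.png

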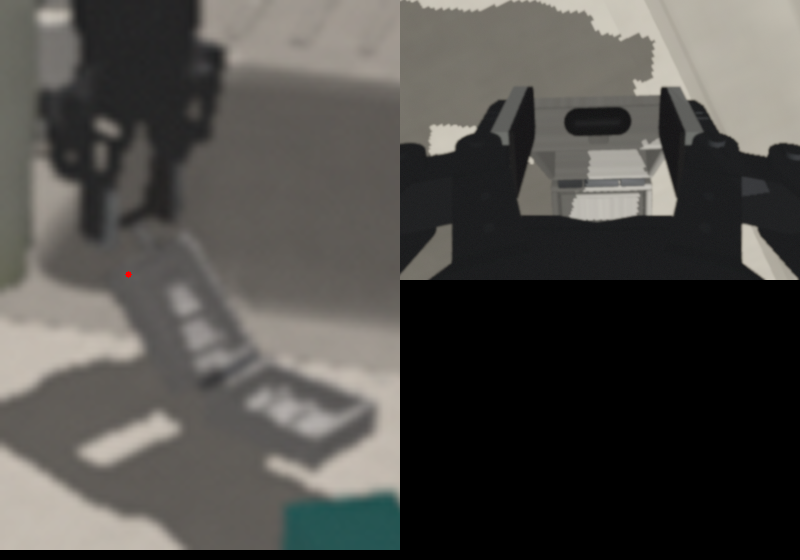

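>>> jog_arm(targets="0 0 0 0 0 0 -0.2; 0 0 0 0 0 0 -0.4; 0 0 0 0 0 0 -0.6; 0 0 0 0 0 0 -0.8; 0 0 0 0 0 0 -0.8; 0 0 0 0 0 0 -0.8", force=20)

```text
time: 8.23
eef_pos: [0.6393, -0.2585, 0.0582]
tcp_rot: [0.973, -0.23, 0.0, 0.0]
contact_force: [0.1, 0.6, -1.2]
opening: 0.255
```

```bash
python3 look.py l2
```

```text
[ 0.63933806 -0.25844376  0.05824336] [ 0.3 -0.2 -1.1] 0.2525674935212928 8.3333
heading -116.6 shift [0. 0. 0.] rot [0.02 0.05 0.06]
```

View pics/l2.png

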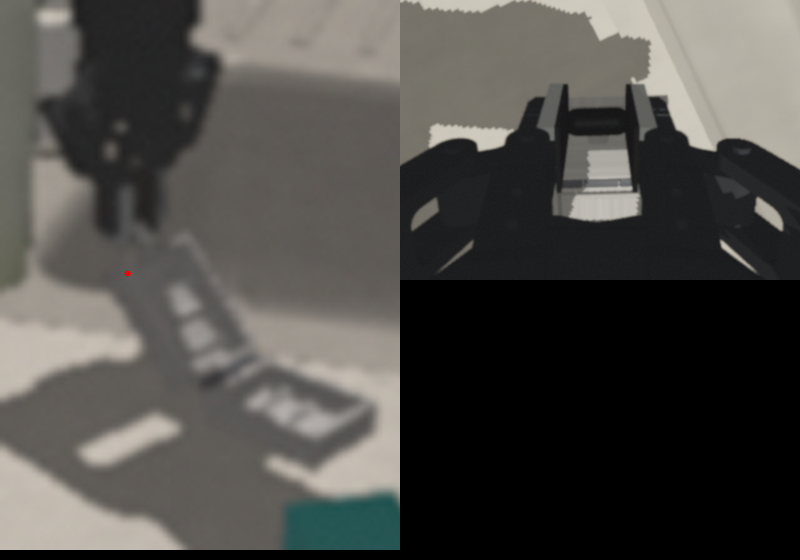

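```bash
cat > arc.py <<'E'
from plant import *
from h import *
import sys
q0=2.325;e0=np.array([.6393,-.2584,.0582]);yaw=-.455
ex=np.array([np.cos(yaw),np.sin(yaw),0])
f=lambda q:ex*(-.106*np.cos(q)+.005*np.sin(q))+np.array([0,0,.106*np.sin(q)+.005*np.cos(q)])
tgt=lambda q:e0+f(q)-f(q0)
if __name__=="__main__":
    st=get_state();e=st["eef_pos"];print(e.round(4),st["contact_force"].round(1),round(st["opening"],3),st["time"])
    d=e-e0+f(q0)  # tab rel hinge
    rr=np.hypot(d@ex,d[2]);q=np.arctan2(d[2],-(d@ex))-np.arctan2(.005,.106)
    print("q est",q.round(3),"radius",rr.round(4),"lat",(d@np.array([-ex[1],ex[0],0])).round(4))
    to(st,e,-116.5)
    p=e
    for k in np.arange(1,8):
        qq=q-.1*k
        t=tgt(qq);print(round(qq,2),((t-p)*1000).round(1));p=t
E
python3 arc.py
```

```text
[ 0.6393 -0.2584  0.0582] [ 0.3 -0.2 -1.1] 0.253 8.3333
q est 2.325 radius 0.1062 lat -0.0
heading -116.6 shift [0. 0. 0.] rot [0.02 0.05 0.06]
2.23 [-7.   3.4  7.2]
2.13 [-7.6  3.7  6.4]
2.03 [-8.1  4.   5.6]
1.93 [-8.6  4.2  4.6]
1.83 [-8.9  4.4  3.7]
1.73 [-9.2  4.5  2.6]
1.63 [-9.4  4.6  1.6]
```

>>> jog_arm(targets="-7 3.4 7.2 0 0 0 -0.8; -7.6 3.7 6.4 0 0 0 -0.8; -8.1 4 5.6 0 0 0 -0.8; 0 0 0 0 0 0 -0.8")

```text
time: 8.67
eef_pos: [0.6148, -0.2466, 0.079]
tcp_rot: [0.973, -0.23, 0.001, 0.0]
contact_force: [0.1, -0.2, -3.4]
opening: 0.253
```

```bash
python3 arc.py
```

```text
[ 0.6148 -0.2466  0.079 ] [ 0.1 -0.2 -3.4] 0.253 8.6667
q est 2.002 radius 0.1065 lat -0.0002
heading -116.6 shift [0. 0. 0.] rot [0.04 0.06 0.07]
1.9 [-8.8  4.5  4. ]
1.8 [-9.   4.4  3.4]
1.7 [-9.3  4.5  2.4]
1.6 [-9.4  4.6  1.4]
1.5 [-9.5  4.7  0.3]
1.4 [-9.5  4.6 -0.8]
1.3 [-9.4  4.6 -1.8]
```

>>> jog_arm(targets="-8.8 4.5 3.6 0 0 0 -0.8; -9 4.4 3 0 0 0 -0.8; -9.3 4.5 2.2 0 0 0 -0.8; -9.4 4.6 1.2 0 0 0 -0.8; 0 0 0 0 0 0 -0.8")

```text
time: 9.08
eef_pos: [0.5758, -0.2277, 0.0911]
tcp_rot: [0.973, -0.23, 0.003, 0.001]
contact_force: [-0.2, 0.6, -3.4]
opening: 0.254
```

```bash
python3 arc.py; python3 look.py l3
```

```text
[ 0.5758 -0.2277  0.0911] [-0.2  0.6 -3.4] 0.254 9.0833
q est 1.577 radius 0.1069 lat -0.0003
heading -116.6 shift [0. 0. 0.] rot [0.18 0.28 0.08]
1.48 [-9.4  5.  -0.8]
1.38 [-9.5  4.6 -1. ]
1.28 [-9.3  4.6 -2.1]
1.18 [-9.1  4.5 -3.1]
1.08 [-8.8  4.3 -4.1]
0.98 [-8.4  4.1 -5.1]
0.88 [-7.9  3.9 -6. ]
[ 0.57685755 -0.22818106  0.09103724] [ 0.1  0.1 -1.9] 0.25102334017975847 9.1833
heading -116.6 shift [0. 0. 0.] rot [0.18 0.31 0.09]
```

View pics/l3.png

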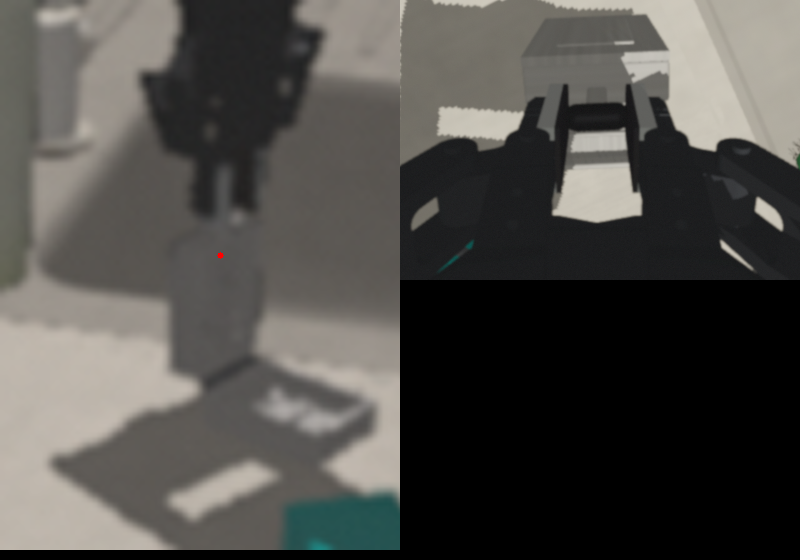

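The lid is upright with the bar still pinched, and the lower shell hasn't moved. I'll continue.

>>> jog_arm(targets="-9.8 5 -0.8 0.1 0.2 0 -0.8; -9.5 4.6 -1 0 0 0 -0.8; -9.3 4.6 -2.1 0 0 0 -0.8; -9.1 4.5 -3.1 0 0 0 -0.8; -8.8 4.3 -4.1 0 0 0 -0.8; 0 0 0 0 0 0 -0.8")

```text
time: 9.68
eef_pos: [0.5337, -0.2089, 0.0842]
tcp_rot: [0.973, -0.23, 0.008, 0.004]
contact_force: [1.0, -0.4, -3.5]
opening: 0.254
```

```bash
python3 arc.py
```

```text
[ 0.5337 -0.2089  0.0842] [ 1.  -0.4 -3.5] 0.254 9.6833
q est 1.139 radius 0.1077 lat -0.0019
heading -116.6 shift [0. 0. 0.] rot [0.62 0.8  0.11]
1.04 [-7.3  5.7 -5.9]
0.94 [-8.2  4.  -5.4]
0.84 [-7.7  3.8 -6.3]
0.74 [-7.1  3.5 -7.1]
0.64 [-6.4  3.1 -7.9]
0.54 [-5.7  2.8 -8.5]
0.44 [-4.9  2.4 -9.1]
```

>>> jog_arm(targets="-7.3 5.2 -6.2 0.5 0.7 0 -0.8; -8.2 4 -5.6 0 0 0 -0.8; -7.7 3.8 -6.5 0 0 0 -0.8; -7.1 3.5 -7.3 0 0 0 -0.8; 0 0 0 0 0 0 -0.8")

```text
time: 10.1
eef_pos: [0.5049, -0.1961, 0.064]
tcp_rot: [0.973, -0.23, 0.004, 0.004]
contact_force: [0.3, -1.0, -1.6]
opening: 0.249
```

```bash
python3 arc.py; python3 look.py l4
```

```text
[ 0.5049 -0.1961  0.064 ] [ 0.3 -1.  -1.6] 0.249 10.1
q est 0.789 radius 0.1073 lat -0.0031
heading -116.6 shift [0. 0. 0.] rot [0.56 0.34 0.07]
0.69 [-4.7  5.7 -8.3]
0.59 [-6.   3.  -8.2]
0.49 [-5.3  2.6 -8.8]
0.39 [-4.5  2.2 -9.4]
0.29 [-3.6  1.8 -9.8]
0.19 [ -2.7   1.3 -10.2]
0.09 [ -1.8   0.9 -10.4]
[ 0.50626973 -0.19677088  0.06505117] [-0.1 -0.8  0.6] 0.2515137335163731 10.2
heading -116.6 shift [0. 0. 0.] rot [0.61 0.44 0.07]
```

View pics/l4.png

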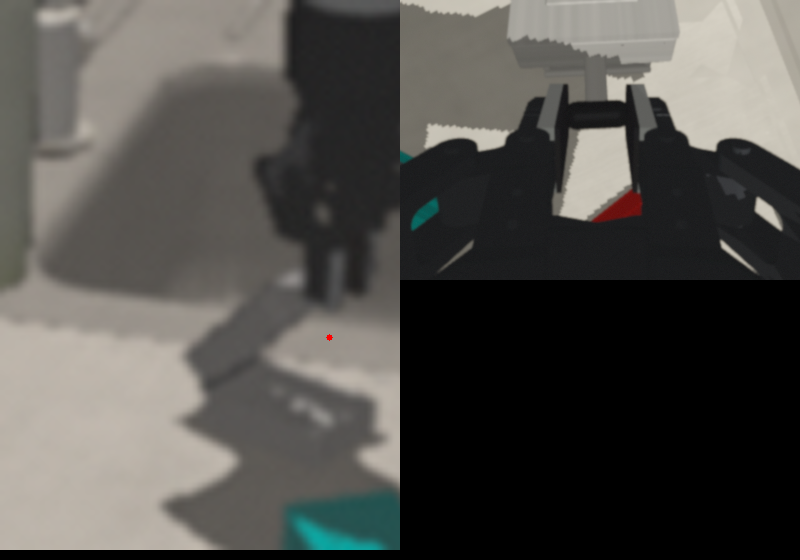

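>>> jog_arm(targets="-6 4 -9 0.5 0.4 0 -0.8; -6 3 -8.5 0 0 0 -0.8; -5.3 2.6 -9 0 0 0 -0.8; -4.5 2.2 -9.4 0 0 0 -0.8; 0 0 0 0 0 0 -0.8")

```text
time: 10.62
eef_pos: [0.4836, -0.186, 0.0305]
tcp_rot: [0.973, -0.229, -0.002, 0.002]
contact_force: [-0.5, -1.4, -1.1]
opening: 0.251
```

```bash
python3 arc.py
```

```text
[ 0.4836 -0.186   0.0305] [-0.5 -1.4 -1.1] 0.251 10.6167
q est 0.403 radius 0.106 lat -0.0034
heading -116.5 shift [0. 0. 0.] rot [ 0.14 -0.22 -0.  ]
0.3 [-2.3  4.9 -9.7]
0.2 [ -2.8   1.4 -10.1]
0.1 [ -1.9   0.9 -10.4]
0.0 [ -1.    0.5 -10.6]
-0.1 [  0.   -0.  -10.6]
-0.2 [  1.   -0.5 -10.6]
-0.3 [  1.9  -0.9 -10.4]
```

>>> jog_arm(targets="-3.5 2 -10 0 0 0 -0.8; -2.8 1.4 -10 0 0 0 -0.8; -1.9 0.9 -10 0 0 0 -0.8; -1 0.5 -6 0 0 0 -0.8; 0 0 0 0 0 0 -0.8")

```text
time: 11.03
eef_pos: [0.4747, -0.181, -0.009]
tcp_rot: [0.973, -0.229, -0.001, 0.001]
contact_force: [-1.3, -1.5, 1.3]
opening: 0.255
```

```bash
python3 arc.py; python3 look.py l5
```

```text
[ 0.4747 -0.181  -0.009 ] [-1.3 -1.5  1.3] 0.255 11.0333
q est 0.016 radius 0.1058 lat -0.0028
heading -116.5 shift [0. 0. 0.] rot [ 0.15 -0.11  0.02]
-0.08 [  0.8   2.7 -10.6]
-0.18 [  0.8  -0.4 -10.6]
-0.28 [  1.8  -0.9 -10.4]
-0.38 [  2.7  -1.3 -10.2]
-0.48 [ 3.6 -1.8 -9.8]
-0.58 [ 4.5 -2.2 -9.4]
-0.68 [ 5.3 -2.6 -8.8]
[ 0.47481072 -0.18103503 -0.00810103] [-1.6 -0.8 -0.6] 0.25378599226313575 11.1333
heading -116.5 shift [0. 0. 0.] rot [ 0.13 -0.15  0.01]
```

View pics/l5.png

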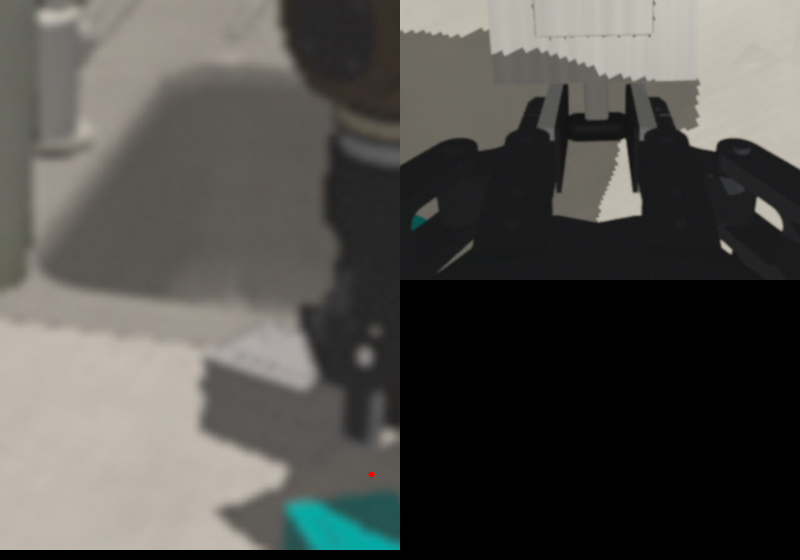

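>>> jog_arm(targets="0 0 0 0 0 0 -0.2; 0 0 0 0 0 0 0; 0 0 10 0 0 0 0; 0 0 25 0 0 0 0; 0 0 30 0 0 0 0; 5 -2 15 0 0 0 -1; 14 -7 0 0 0 0 -1; 14 -7 0 0 0 0 -1; 3 -2 0 0 0 0 -1; 0 0 0 0 0 0 -1")

```text
time: 11.97
eef_pos: [0.5153, -0.1984, 0.0847]
tcp_rot: [0.973, -0.229, 0.004, 0.001]
contact_force: [-0.2, 0.3, 1.3]
opening: -0.002
```

```bash
python3 look.py l6
```

```text
[ 0.51435567 -0.19790988  0.08401788] [-0.4  0.   0.3] -0.0011777797249298782 12.0667
heading -116.5 shift [0. 0. 0.] rot [0.15 0.36 0.02]
```

View pics/l6.png

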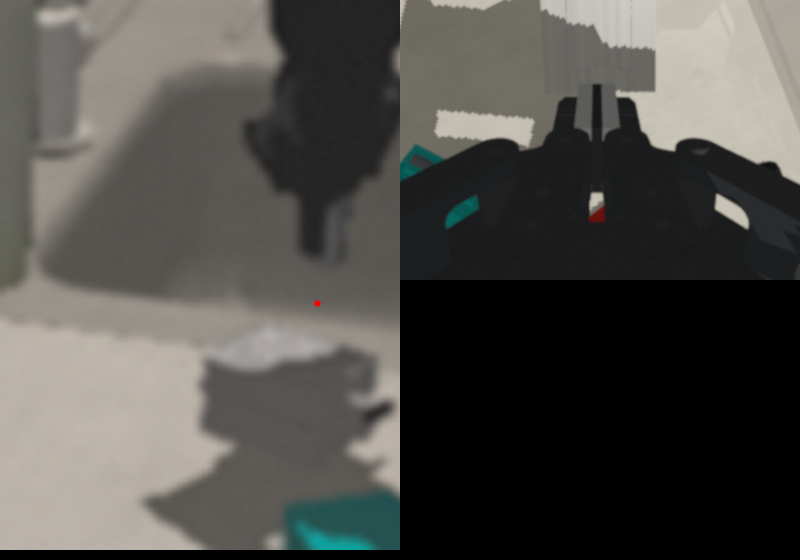

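>>> jog_arm(targets="0 0 -15 0 0 0 -1; 0 0 -20 0 0 0 -1; 0 0 -12 0 0 0 -1; 0 0 -6 0 0 0 -1; 0 0 -4 0 0 0 -1; 0 0 -2 0 0 0 -1")

```text
time: 12.57
eef_pos: [0.5107, -0.1954, 0.0222]
tcp_rot: [0.973, -0.229, 0.002, -0.0]
contact_force: [0.1, -0.2, 0.6]
opening: 0.002
```

>>> jog_arm(targets="0 0 -4 0 0 0 -1; 0 0 -4 0 0 0 -1")

```text
time: 12.73
eef_pos: [0.5107, -0.1954, 0.017]
tcp_rot: [0.973, -0.229, 0.0, -0.001]
contact_force: [-13.7, 6.4, 34.3]
opening: 0.001
```

>>> jog_arm(targets="0 0 -0.5 0 0 0 -1; 0 0 -0.5 0 0 0 -1; 0 0 0 0 0 0 -1")

```text
time: 12.98
eef_pos: [0.513, -0.1967, 0.0196]
tcp_rot: [0.973, -0.229, 0.002, 0.0]
contact_force: [0.9, 0.3, -0.8]
opening: 0.0
```

```bash
python3 - <<'E'
from plant import *
from h import *
s=read_camera("side");st=get_state();print(st["eef_pos"],st["contact_force"])
cv2.imwrite("pics/s8.png",cv2.resize(s["pixels"][205:260,325:395],None,fx=9,fy=9,interpolation=2))
E
```

```text
[ 0.51300447 -0.19671038  0.01956197] [ 0.41909224 -0.62926609  0.20854925]
```

View pics/s8.png

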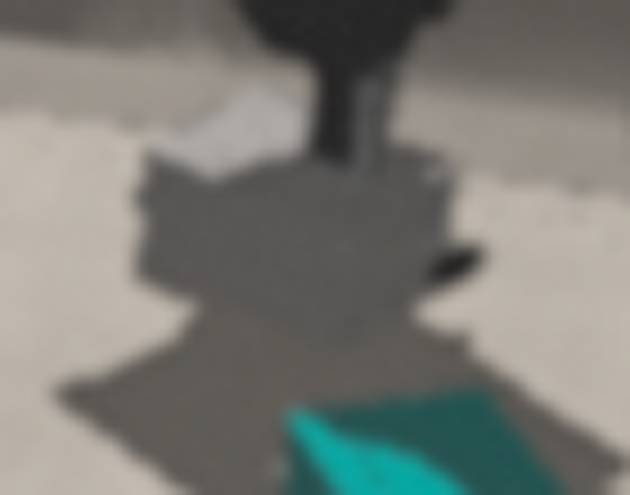

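>>> jog_arm(targets="0 0 -3 0 0 0 -1; 0 0 -3 0 0 0 -1; 0 0 -3 0 0 0 -1; 0 0 -3 0 0 0 -1")

```text
time: 13.37
eef_pos: [0.5133, -0.1969, 0.0172]
tcp_rot: [0.974, -0.228, -0.002, -0.0]
contact_force: [-7.9, 3.7, 18.5]
opening: 0.0
```

>>> jog_arm(targets="0 0 -3 0 0 0 -1; 0 0 -3 0 0 0 -1")

```text
time: 13.53
eef_pos: [0.5132, -0.1968, 0.0173]
tcp_rot: [0.974, -0.227, -0.005, -0.001]
contact_force: [-8.2, 3.6, 19.4]
opening: -0.0
```

>>> jog_arm(targets="0 0 10 0 0 0 -1; 0 0 25 0 0 0 -1; 0 0 30 0 0 0 1; 0 0 15 0 0 0 1; 5 -3 0 0 0 0 1; 0 0 0 0 0 0 1; 0 0 0 0 0 0 1")

```text
time: 14.12
eef_pos: [0.5167, -0.199, 0.0976]
tcp_rot: [0.974, -0.228, -0.007, -0.001]
contact_force: [0.2, 0.4, -0.4]
opening: 0.708
```

```bash
python3 - <<'E'
from plant import *
from h import *
s=read_camera("side");w=read_camera("wrist");st=get_state();e=st["eef_pos"];print(e,st["opening"],st["contact_force"])
to(st,[.5305,-.208,e[2]],-116.5)
def corners(yaw=-.455,o=np.array([.5305,-.208,0])):
    ex=np.array([np.cos(yaw),np.sin(yaw),0]);ey=np.array([-ex[1],ex[0],0])
    return np.array([o+a*.04*ex+b*.03*ey+[0,0,.044] for a,b in((-1,-1),(1,-1),(1,1),(-1,1))])
c=corners()
for n,p in(("w",w),("s",s)):
    im=p["pixels"].copy();cv2.polylines(im,[proj(p,c).round().astype(int)],True,(0,0,255),1)
    cv2.imwrite(f"pics/{n}9.png",im if n=="w" else cv2.resize(im[195:265,315:405],None,fx=8,fy=8,interpolation=2))
E
```

```text
[ 0.51597548 -0.19858595  0.09669537] 0.8715356455844865 [-0.74001341  0.11153083 -1.55506357]
heading -116.3 shift [14.5 -9.4  0. ] rot [-0.41 -0.81 -0.19]
```

View pics/w9.png

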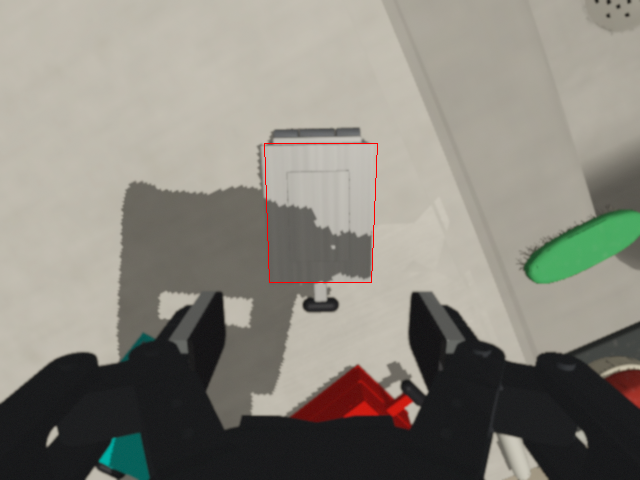

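View pics/s9.png

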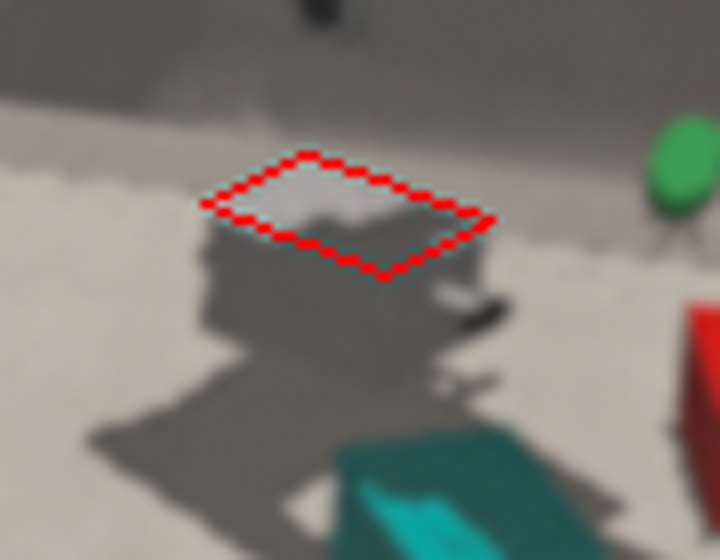

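>>> jog_arm(targets="7 -5 0 -0.4 -0.8 0 1; 7 -4 -20 0 0 0 1; 0 0 -30 0 0 0 1; 0 0 -15 0 0 0 1; 0 0 -5 0 0 0 1; 0 0 0 0 0 0 1")

```text
time: 14.72
eef_pos: [0.5298, -0.2079, 0.0188]
tcp_rot: [0.974, -0.228, -0.001, -0.0]
contact_force: [0.6, 0.4, 0.7]
opening: 0.996
```

```bash
python3 - <<'E'
from plant import *
from h import *
w=read_camera("wrist");st=get_state();e=st["eef_pos"];print(e,st["opening"],st["contact_force"])
to(st,[.5305,-.208,-.025],-116.3)
cv2.imwrite("pics/w10.png",w["pixels"])
E
```

```text
[ 0.52990494 -0.20799673  0.01926656] 0.9983234890771453 [ 0.10537262 -0.13040452 -0.87110661]
heading -116.3 shift [  0.6  -0.  -44.3] rot [-0.07 -0.08  0.02]
```

View pics/w10.png

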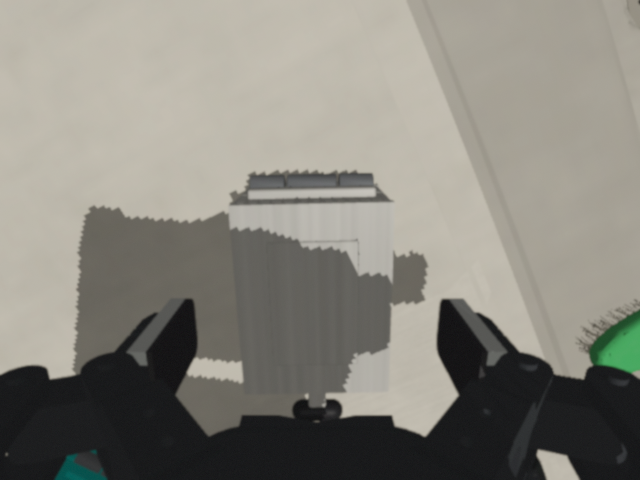

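>>> jog_arm(targets="0 0 -12 0 0 0 1; 0 0 -15 0 0 0 1; 0 0 -10 0 0 0 1; 0 0 -4 0 0 0 1; 0 0 0 0 0 0 1")

```text
time: 15.18
eef_pos: [0.5328, -0.2098, -0.0211]
tcp_rot: [0.974, -0.228, 0.003, 0.001]
contact_force: [-0.2, 1.6, -0.6]
opening: 1.001
```

```bash
python3 - <<'E'
from plant import *
from h import *
w=read_camera("side");st=get_state();e=st["eef_pos"];print(e,st["opening"],st["contact_force"])
to(st,[.5305,-.208,-.025],-116.3)
cv2.imwrite("pics/s10.png",cv2.resize(w["pixels"][175:265,315:405],None,fx=6.5,fy=6.5,interpolation=2))
E
```

```text
[ 0.5330027  -0.20987627 -0.02072584] 1.0018957600893679 [ 0.53410154 -0.2701891  -0.27447068]
heading -116.3 shift [-2.5  1.9 -4.3] rot [0.19 0.33 0.01]
```

View pics/s10.png

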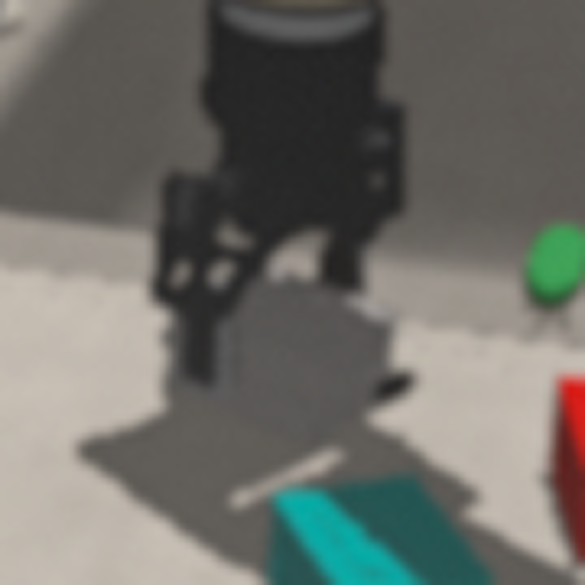

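>>> jog_arm(targets="-2 2 -3 0.2 0.3 0 1; 0 0 -1 0 0 0 0.7; 0 0 0 0 0 0 0.4; 0 0 0 0 0 0 0.2; 0 0 0 0 0 0 0; 0 0 0 0 0 0 0; 0 0 0 0 0 0 0", force=60)

```text
time: 15.82
eef_pos: [0.5326, -0.2084, -0.0228]
tcp_rot: [0.974, -0.228, 0.002, 0.0]
contact_force: [0.8, -0.7, -0.9]
opening: 0.696
```

```bash
python3 look.py l11
```

```text
[ 0.53256348 -0.20835723 -0.02280693] [ 0.6 -0.4 -2.3] 0.696716296220017 15.9167
heading -116.3 shift [0. 0. 0.] rot [ 0.08  0.25 -0.18]
```

View pics/l11.png

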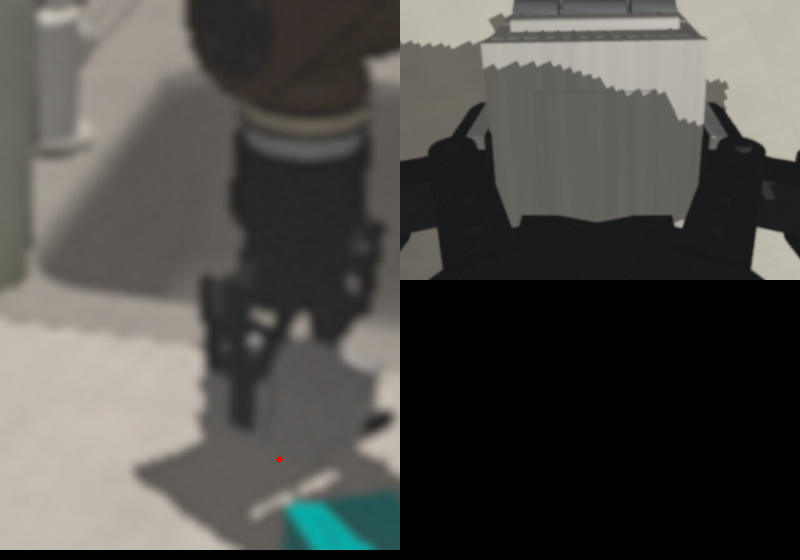

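>>> jog_arm(targets="0 0 8 0 0 0 0; 0 0 15 0 0 0 0; 0 0 25 0 0 0 0; 0 0 25 0 0 0 0; 0 0 20 0 0 0 0; 0 0 8 0 0 0 0; 0 0 0 0 0 0 0")

```text
time: 16.5
eef_pos: [0.5217, -0.2024, 0.0732]
tcp_rot: [0.974, -0.227, -0.01, -0.003]
contact_force: [1.0, 0.8, -6.4]
opening: 0.696
```

```bash
python3 - <<'E'
from plant import *
from h import *
t=read_camera("top");s=read_camera("side");st=get_state();print(st["eef_pos"],st["opening"],st["contact_force"])
c=np.array([onz(t,(205+a/7-.5+.07,225+b/7-.5+.07),.024) for a,b in((125,88),(405,105),(383,448),(98,433))])
print(c.round(4),c.mean(0)); d=c[0]-c[3]+c[1]-c[2];print("yaw",np.arctan2(d[1],d[0]), [np.linalg.norm(c[i]-c[i-1]) for i in range(4)])
a=cv2.resize(s["pixels"][285:355,280:380],None,fx=8,fy=8,interpolation=2)
yaw=np.arctan2(d[1],d[0]);o=c.mean(0);ex=np.array([np.cos(yaw),np.sin(yaw),0]);ey=np.array([-ex[1],ex[0],0])
P=np.array([o+i*.056*ex+j*.046*ey for i,j in((-1,-1),(1,-1),(1,1),(-1,1))])
cv2.polylines(a,[((proj(s,P)-[280,285]+.5)*8).astype(int)],True,(0,0,255),1)
b=cv2.resize(t["pixels"][225:305,200:290],None,fx=8,fy=7,interpolation=2)
cv2.polylines(b,[((proj(t,P)-[200,225]+.5)*[8,7]).astype(int)],True,(0,0,255),1)
cv2.imwrite("pics/s12.png",a);cv2.imwrite("pics/t12.png",b)
cv2.imwrite("pics/s13.png",cv2.resize(s["pixels"][155:255,310:410],None,fx=5.5,fy=5.5,interpolation=2))
E
```

```text
[ 0.52079662 -0.20179322  0.07115176] 0.6903016131171325 [ 0.87887638  1.31433598 -6.96625123]
[[0.5613 0.2441 0.024 ]
 [0.5555 0.1553 0.024 ]
 [0.4475 0.1618 0.024 ]
 [0.4525 0.2516 0.024 ]] [0.50420776 0.2032038  0.024     ]
yaw -0.06434486927202851 [np.float64(0.10901703149262887), np.float64(0.08892214195144366), np.float64(0.10813011770674312), np.float64(0.08985032018836886)]
```

View pics/s12.png

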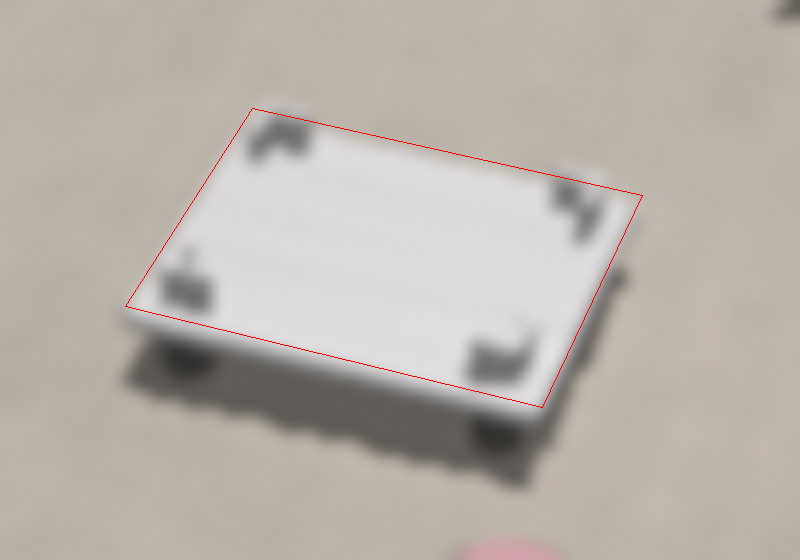

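View pics/t12.png

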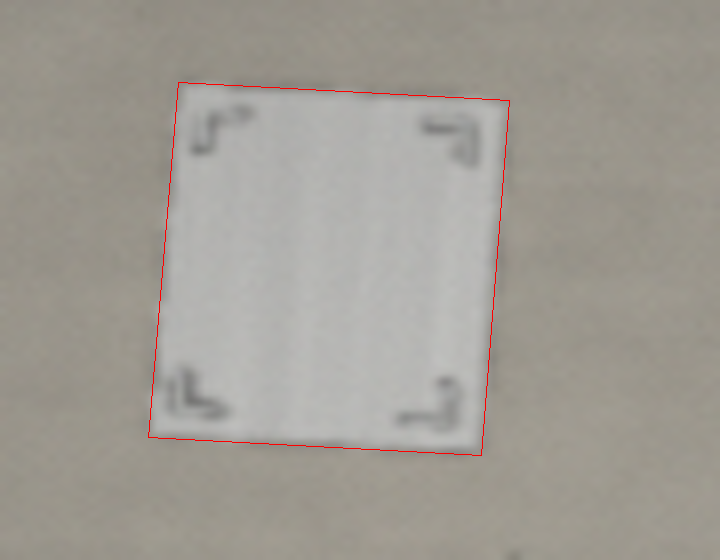

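View pics/s13.png

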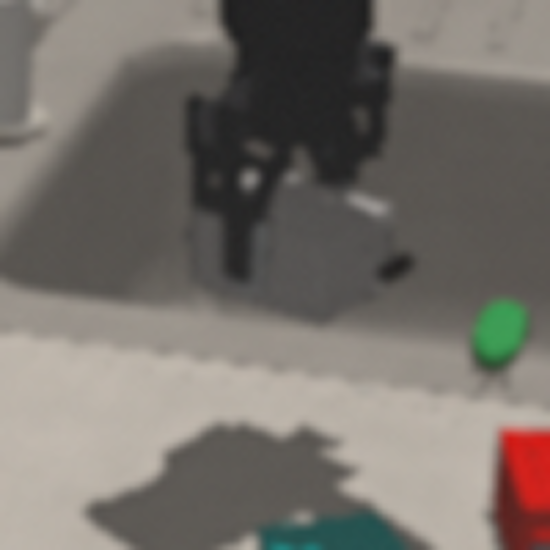

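>>> jog_arm(targets="0 15 6 0.4 1 2 0; 0 25 4 0 0 2 0; -1 32 0 0 0 2 0; -2 34 0 0 0 2 0; -2 34 0 0 0 2 0; -2 34 0 0 0 2 0; -2 34 0 0 0 2 0; -2 34 0 0 0 2 0; -2 34 0 0 0 2 0; -1 20 0 0 0 1 0")

```text
time: 17.43
eef_pos: [0.4919, 0.103, 0.0617]
tcp_rot: [0.997, -0.062, -0.036, -0.001]
contact_force: [-0.4, -0.2, -6.2]
opening: 0.7
```

```bash
python3 - <<'E'
from plant import *
from h import *
st=get_state();print(st["eef_pos"],st["opening"],st["contact_force"]);to(st,[.507,.204,.085],-93.7)
E
```

```text
[0.49194476 0.10297749 0.06172531] 0.7001736752676393 [-0.42727252 -0.21385812 -6.17823685]
heading -97.1 shift [ 15.1 101.   23.3] rot [-0.3  -4.14  3.36]
```

>>> jog_arm(targets="5 20 8 -0.2 -2 1 0; 4 25 6 0 -2 1 0; 2 25 4 0 -0.5 1 0; 2 18 2 0 0 0.4 0; 0 8 0 0 0 0 0; 0 0 0 0 0 0 0")

```text
time: 17.93
eef_pos: [0.4934, 0.2072, 0.0686]
tcp_rot: [1.0, -0.027, -0.008, 0.0]
contact_force: [-0.2, 0.1, -6.4]
opening: 0.694
```

```bash
cat > pl.py <<'E'
import sys
from plant import *
from h import *
n=sys.argv[1]
w=read_camera("wrist");s=read_camera("side")
st=get_state();e=st["eef_pos"];print(e.round(4),round(st["opening"],3),st["contact_force"].round(1),st["time"]);to(st,[.507,.204,.001],-93.7)
cv2.imwrite(f"pics/{n}w.png",w["pixels"])
cv2.imwrite(f"pics/{n}s.png",cv2.resize(s["pixels"][240:360,270:390],None,fx=5,fy=5,interpolation=2))
E
python3 pl.py p1
```

```text
[0.4934 0.2056 0.0685] 0.691 [ 0.1  0.3 -6.9] 18.0333
heading -93.1 shift [ 13.6  -1.6 -67.5] rot [ 0.06 -0.9  -0.57]
```

View pics/p1w.png

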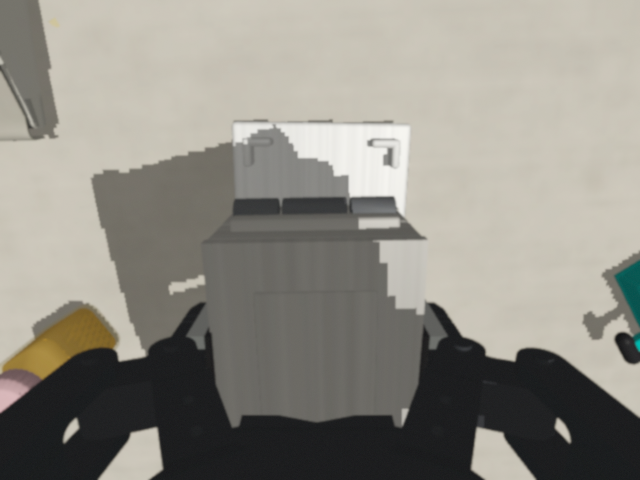

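View pics/p1s.png

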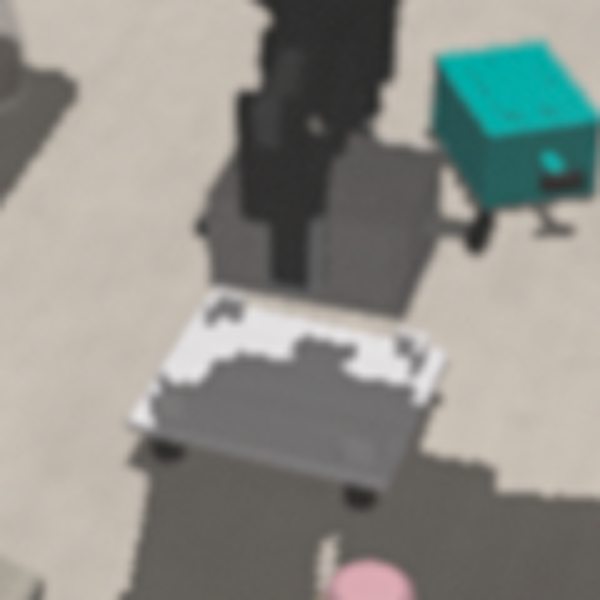

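```bash
python3 - <<'E'
from plant import *
from h import *
w=read_camera("wrist");st=get_state();e=st["eef_pos"];print(e)
cv2.imwrite("pics/p1c.png",cv2.resize(w["pixels"][105:255,190:440],None,fx=3.2,fy=3.2,interpolation=2))
a=onz(w,(234,122),.024);b=onz(w,(409,124),.024);print(a,b,np.linalg.norm(a-b))
d=(a-b)/np.linalg.norm(a-b);nx=np.array([d[1],-d[0],0]);print("yaw",np.arctan2(nx[1],nx[0]),"center",(a+b)/2-nx*.056)
z=e[2]+.0228+.044
a=onz(w,(205,241),z);b=onz(w,(426,238),z);print(a,b,np.linalg.norm(a-b))
d=(a-b)/np.linalg.norm(a-b);nx=np.array([d[1],-d[0],0]);o=(a+b)/2-nx*.04;print("mould yaw",np.arctan2(nx[1],nx[0]),"origin",o,"o-e",o-e)
E
```

```text
[0.49394248 0.20509056 0.06889779]
[0.56321597 0.24359155 0.024     ] [0.55745085 0.15518309 0.024     ] 0.08859623551983539
yaw -0.06511786477086247 center [0.50445209 0.20303134 0.024     ]
[0.5341651  0.23258986 0.13569779] [0.53183624 0.17523833 0.13569779] 0.057398794762349624
mould yaw -0.04058454372374874 origin [0.49303361 0.20553704 0.13569779] o-e [-0.00090888  0.00044647  0.0668    ]
```

View pics/p1c.png

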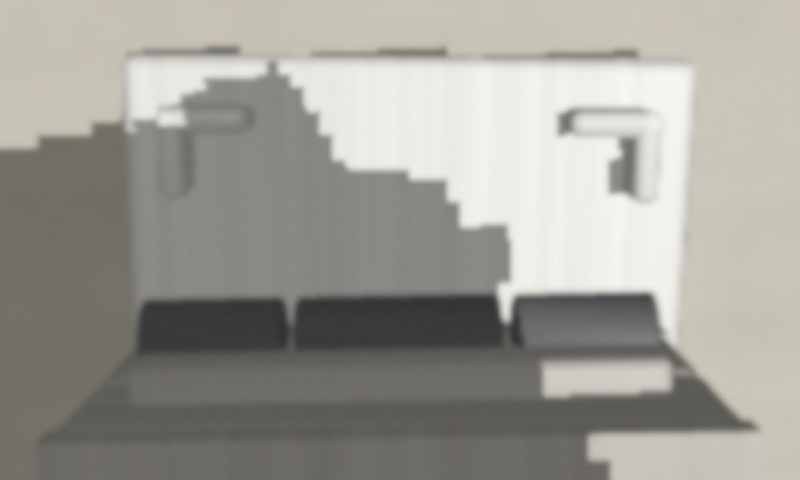

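>>> jog_arm(targets="6 -1 0 0 -0.6 -0.8 0; 6 -1 -10 0 -0.3 -0.5 0; 1 0 -15 0 0 0 0; 0 0 -10 0 0 0 0; 0 0 -4 0 0 0 0; 0 0 0 0 0 0 0")

```text
time: 18.58
eef_pos: [0.5103, 0.197, 0.0262]
tcp_rot: [0.999, -0.045, 0.002, 0.001]
contact_force: [-0.3, -0.5, -6.1]
opening: 0.693
```

```bash
sed -i 's/\[.507,.204,.001\]/[.5055,.2028,.001]/' pl.py; python3 pl.py p2
```

```text
[0.5107 0.1974 0.0272] 0.694 [ 0.6  0.6 -6.7] 18.6833
heading -95.1 shift [ -5.2   5.4 -26.2] rot [0.12 0.31 1.41]
```

View pics/p2w.png

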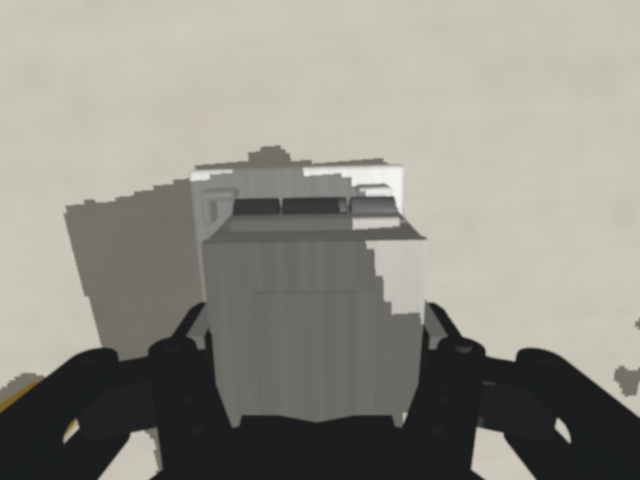

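View pics/p2s.png

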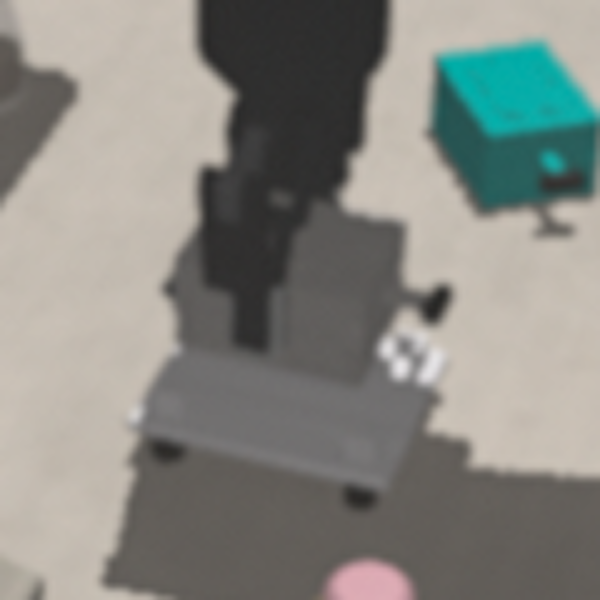

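>>> jog_arm(targets="-3 3 0 0.1 0.3 0.8 0; -2 2 0 0 0 0.5 0; 0 0 0 0 0 0 0; 0 0 0 0 0 0 0")

```text
time: 19.02
eef_pos: [0.5068, 0.2034, 0.0294]
tcp_rot: [0.999, -0.032, 0.002, -0.0]
contact_force: [-0.3, -0.4, -5.6]
opening: 0.7
```

```bash
python3 pl.py p3
```

```text
[0.5069 0.2033 0.0294] 0.699 [-0.2 -0.3 -6.5] 19.1167
heading -93.7 shift [ -1.4  -0.5 -28.4] rot [-0.04  0.2  -0.02]
```

```bash
python3 - <<'E'
from plant import *
from h import *
w=read_camera("wrist");s=read_camera("side");st=get_state();e=st["eef_pos"];print(e)
yaw=-.065;ex=np.array([np.cos(yaw),np.sin(yaw),0]);ey=np.array([-ex[1],ex[0],0])
def box(o,a,b,z): return np.array([o+[0,0,z]+i*a*ex+j*b*ey for i,j in((-1,-1),(1,-1),(1,1),(-1,1))])
o=np.array([.5045,.203,0]);m=np.array([e[0]-.001,e[1],e[2]+.0228])
for n,p in(("w",w),("s",s)):
    im=p["pixels"];f=1
    if n=="s": im=im[260:350,290:380];f=6;off=[290,260]
    else: im=im[120:300,150:460];f=2.5;off=[150,120]
    im=cv2.resize(im,None,fx=f,fy=f,interpolation=2)
    for B,c in((box(o,.056,.046,.024),(0,0,255)),(box(m,.04,.03,0),(0,255,0)),(box(m,.04,.03,.044),(255,0,0))):
        cv2.polylines(im,[((proj(p,B)-off+.5)*f).astype(int)],True,c,1)
    cv2.imwrite(f"pics/q{n}.png",im)
E
```

```text
[0.50675067 0.20310997 0.02910555]
```

View pics/qw.png

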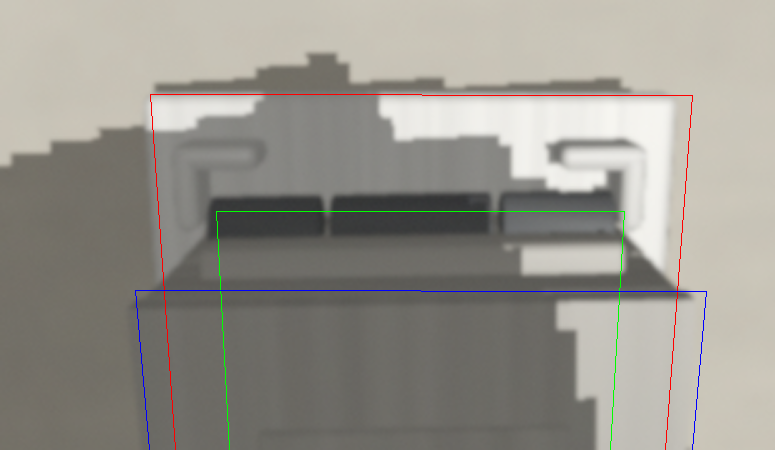

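View pics/qs.png

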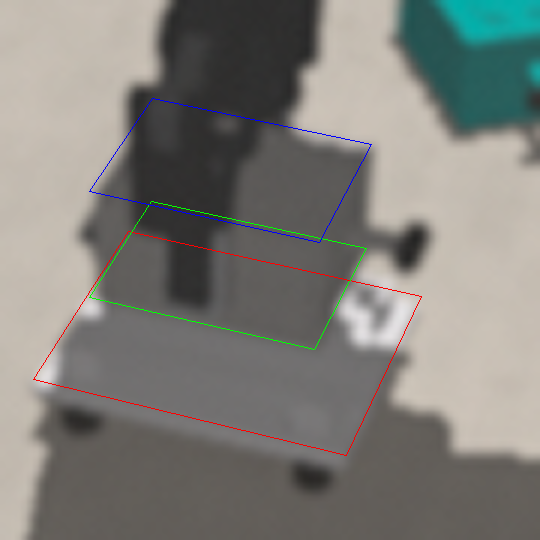

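>>> jog_arm(targets="-1 0.5 -6 0 0.2 0 0; 0 0 -6 0 0 0 0; 0 0 -2 0 0 0 0; 0 0 0 0 0 0 0")

```text
time: 19.55
eef_pos: [0.5058, 0.2036, 0.0138]
tcp_rot: [0.999, -0.032, -0.0, -0.0]
contact_force: [-0.1, -0.0, -6.2]
opening: 0.697
```

```bash
python3 pl.py p4
```

```text
[0.5059 0.2037 0.0142] 0.696 [ 0.3 -0.2 -5.7] 19.65
heading -93.7 shift [ -0.4  -0.9 -13.2] rot [-0.04  0.   -0.  ]
```

View pics/p4w.png

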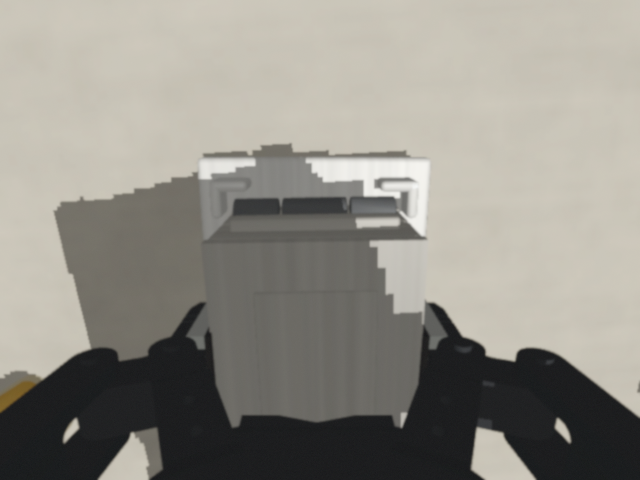

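>>> jog_arm(targets="0 0 -5 0 0 0 0; 0 0 -4 0 0 0 0; 0 0 -2 0 0 0 0; 0 0 0 0 0 0 0")

```text
time: 19.98
eef_pos: [0.5065, 0.2037, 0.0024]
tcp_rot: [0.999, -0.032, 0.0, -0.0]
contact_force: [-0.2, -0.1, -6.5]
opening: 0.694
```

```bash
python3 pl.py p5
```

```text
[0.5068 0.2038 0.0029] 0.695 [-0.5  0.5 -5.9] 20.0833
heading -93.7 shift [-1.3 -1.  -1.9] rot [-0.06  0.09  0.  ]
```

View pics/p5s.png

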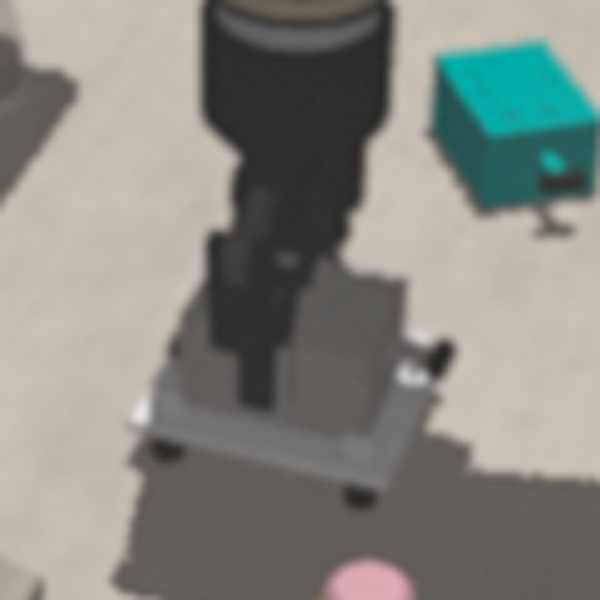

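Almost down. I'll lower the last millimetres gently until the force reading shows contact.

>>> jog_arm(targets="-1 -0.5 -1.5 0 0 0 0; 0 0 -1.5 0 0 0 0; 0 0 0 0 0 0 0")

```text
time: 20.33
eef_pos: [0.5064, 0.2034, 0.0016]
tcp_rot: [0.999, -0.032, 0.001, -0.001]
contact_force: [0.7, 0.3, -5.9]
opening: 0.694
```

>>> jog_arm(targets="0 0 -2 0 0 0 0; 0 0 -2 0 0 0 0; 0 0 -1 0 0 0 0")

```text
time: 20.58
eef_pos: [0.5072, 0.2035, 0.0013]
tcp_rot: [0.999, -0.032, 0.0, -0.0]
contact_force: [-0.2, -0.3, -5.1]
opening: 0.695
```

>>> jog_arm(targets="0 0 -4 0 0 0 0; 0 0 -3 0 0 0 0")

```text
time: 20.75
eef_pos: [0.5075, 0.2037, 0.0012]
tcp_rot: [1.0, -0.032, -0.002, 0.001]
contact_force: [-11.3, -4.8, 13.8]
opening: 0.693
```

>>> jog_arm(targets="0 0 0 0 0 0 0; 0 0 0 0 0 0 0.8; 0 0 0 0 0 0 1; 0 0 0 0 0 0 1; 0 0 0 0 0 0 1")

```text
time: 21.17
eef_pos: [0.5133, 0.2049, 0.0056]
tcp_rot: [0.999, -0.032, 0.005, -0.001]
contact_force: [-0.6, -0.1, -0.0]
opening: 1.0
```

```bash
python3 pl.py p6
```

```text
[0.5131 0.2048 0.0054] 0.996 [ 1.  -1.1  0.8] 21.2667
heading -93.6 shift [-7.6 -2.  -4.4] rot [-0.09  0.5  -0.08]
```

View pics/p6w.png

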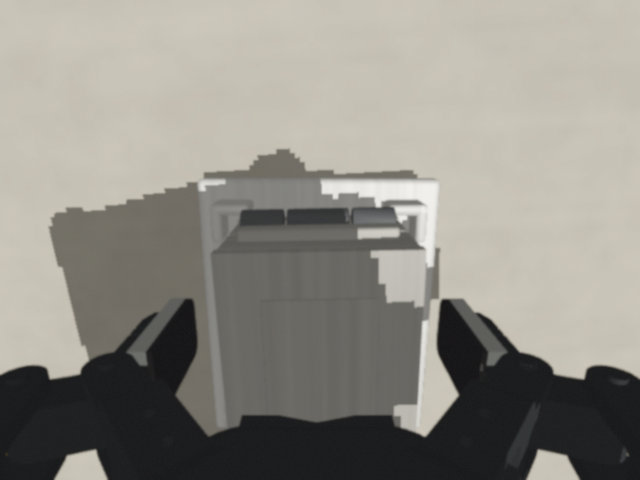

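View pics/p6s.png

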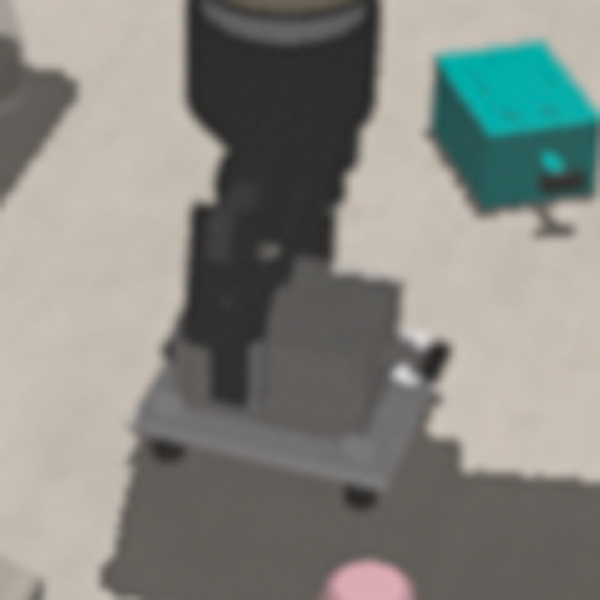

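>>> jog_arm(targets="0 0 10 0 0 0 1; 0 0 20 0 0 0 1; 0 0 30 0 0 0 1; 0 0 35 0 0 0 1; 0 0 35 0 0 0 1; -15 0 30 0 0 0 1; -25 0 25 0 0 0 1; -25 0 10 0 0 0 1; 0 0 0 0 0 0 1; 0 0 0 0 0 0 1")

```text
time: 22.1
eef_pos: [0.4434, 0.2039, 0.2142]
tcp_rot: [0.999, -0.032, 0.006, -0.002]
contact_force: [1.1, 0.1, 0.0]
opening: 1.001
```

```bash
python3 - <<'E'
from plant import *
from h import *
w=read_camera("wrist");s=read_camera("side");t=read_camera("top");st=get_state();e=st["eef_pos"];print(e,st["contact_force"].round(1),st["time"])
cv2.imwrite("pics/fw.png",w["pixels"])
yaw=-.065;ex=np.array([np.cos(yaw),np.sin(yaw),0]);ey=np.array([-ex[1],ex[0],0])
def box(o,a,b,z): return np.array([o+[0,0,z]+i*a*ex+j*b*ey for i,j in((-1,-1),(1,-1),(1,1),(-1,1))])
o=np.array([.5045,.203,0])
a=w["pixels"].copy()
for p,n in((w,"fw"),(s,"fs")):
    im=p["pixels"]; off=[0,0];f=1
    if n=="fs": off=[290,260];f=6;im=cv2.resize(im[260:350,290:380],None,fx=f,fy=f,interpolation=2)
    else: im=im.copy()
    for B,c in((box(o,.056,.046,.024),(0,0,255)),(box(o,.04,.03,.068),(255,0,0))):
        cv2.polylines(im,[((proj(p,B)-off+.5)*f).astype(int)],True,c,1)
    cv2.imwrite(f"pics/{n}.png",im)
cv2.imwrite("pics/ft.png",t["pixels"])
for n,p in(("w",w),("s",s),("t",t)):
  for x in("mould_hinge","lid_tab"): print(n,x,[(round(d["p"],2),d["uv"]) for d in mark_of(x,p)])
h=o+.044*ex+[0,0,.046];tb=o-.062*ex+[0,0,.051]
for p in(w,s,t): print(proj(p,np.array([h,tb])).round(1).tolist())
E
```

```text
[0.44331082 0.2036083  0.2118734 ] [-0.9 -0.2 -0.4] 22.25
w mould_hinge [(0.94, [314.0, 76.0]), (0.72, [617.3, 148.1])]
w lid_tab [(0.79, [521.7, 216.7]), (0.7, [314.8, 205.0])]
s mould_hinge [(0.64, [308.0, 300.7]), (0.6, [363.7, 253.5]), (0.59, [417.5, 255.4])]
s lid_tab [(0.74, [409.2, 230.3]), (0.67, [356.9, 312.4]), (0.64, [381.3, 278.3])]
t mould_hinge [(0.95, [239.9, 242.0]), (0.87, [362.1, 275.9]), (0.79, [383.0, 332.7])]
t lid_tab [(0.92, [428.3, 315.0]), (0.79, [319.9, 299.0]), (0.67, [334.7, 163.4]), (0.55, [237.9, 291.0])]
[[313.8, 76.5], [313.8, 210.4]]
[[308.6, 302.8], [357.2, 311.9]]
[[240.7, 242.1], [236.9, 291.0]]
```

View pics/fw.png

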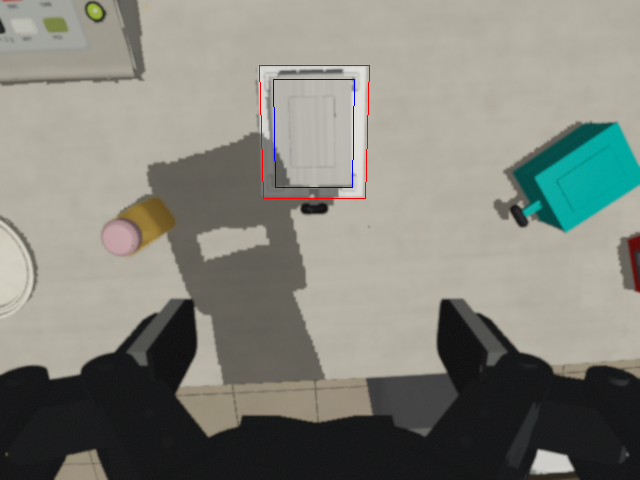

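View pics/fs.png

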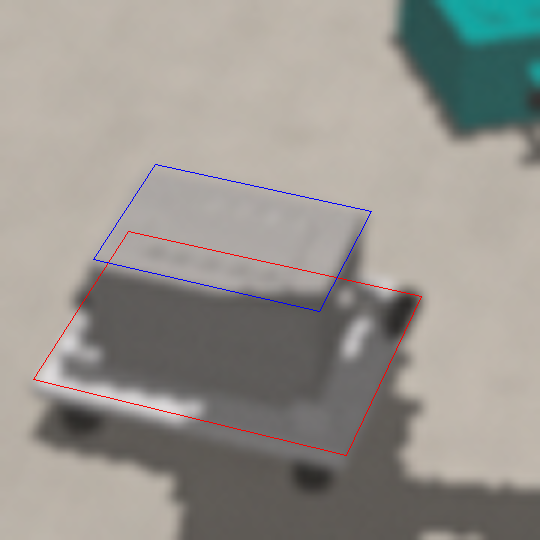

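```bash
python3 - <<'E'
from plant import *
import cv2
s=read_camera("side");w=read_camera("wrist")
cv2.imwrite("pics/gs.png",cv2.resize(s["pixels"][280:345,292:367],None,fx=9,fy=9,interpolation=2))
cv2.imwrite("pics/gw.png",cv2.resize(w["pixels"][50:220,240:390],None,fx=3.5,fy=3.5,interpolation=2))
E
```

```text
(no output)
```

View pics/gs.png

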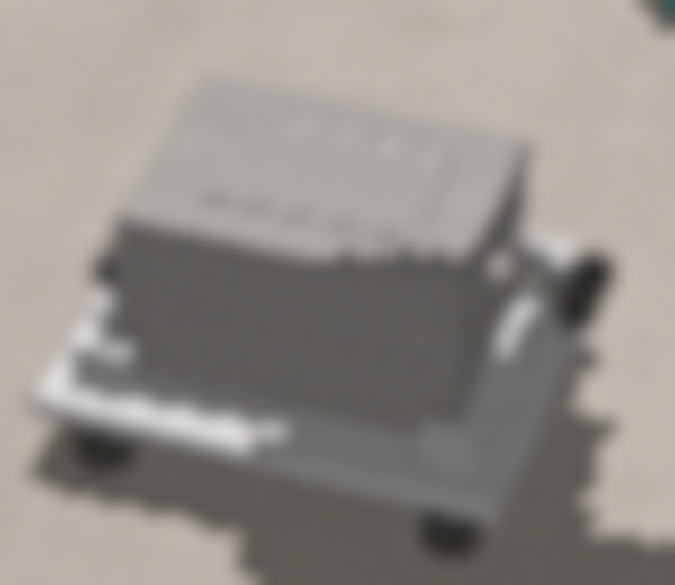

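View pics/gw.png

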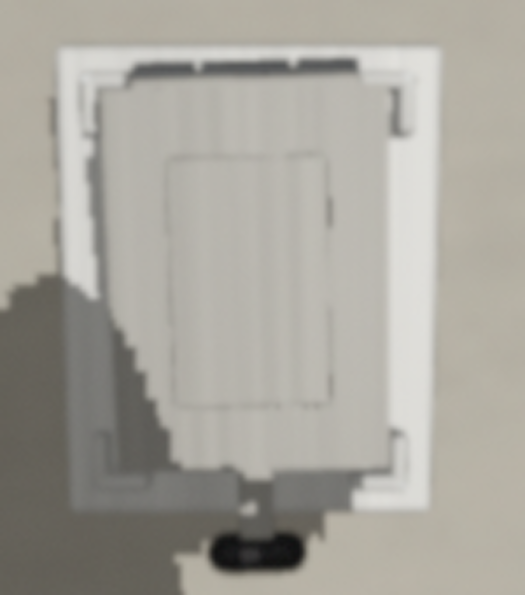

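```bash
python3 - <<'E'
from plant import *
print(get_state()["contact_force"],get_state()["dq"].round(3));print(sign_off())
E
```

```text
[-0.41752438  0.06052435 -0.82602453] [ 0.001 -0.007  0.    -0.001 -0.001  0.002]
the job is handed in; nothing more can be done
None
```

I closed the steel mould where it lay, set it on the stand between the four guides and handed the job in at about 22 s. I pinched the cross-grip and swung the upper shell over. Then I let go and pressed the lid down with shut fingers until it stopped at a steady 19 N. I gripped the closed mould across its 60 mm faces to carry it, and lowered it until I felt contact.

**Last checks:**
- **Position:** the wrist view shows the mould within the four guides, about 1–3 mm from where I computed the deck centre, with its long side along the stand's.
- **Height and level:** the fingers stopped within 1 mm of the height expected for the mould on the deck, and the top face looks level. In the side view a shadow hides one corner of that face.
- **Lid:** the hinge and cross-grip pictures fit a closed lid. I had no direct reading of the joint angle, so flush closure rests on the steady press and the images.
- **Arm:** it stood clear, with no contact force.
- **Others:** the jar and both look-alikes appear untouched. I did not measure the shaker or brush again, but the arm did not go near them after the start.

**What disagreed or failed:**
- **Fingertip offset:** the shut fingertips sit about 26–28 mm behind the reported TCP in both the side and wrist pictures. This made my first pinch close above the cross-grip without touching it. After that I worked from what the pictures showed.
- **Camera scale:** the wrist camera shows known widths about 3–4% too small.

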